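# Unhook the ring gauge and press it home on a brass valve spigot

### The job

Take the steel ring gauge off the deep upturned hook of its stand by feel: lift it past the red tip, but not so far that the ring lifts hard against the hook from below, and draw it off towards you with no more than a light touch (a few newtons) on the hook. Slide it squarely onto the spigot of the brass valve in the vice, press it home against the shoulder with a steady push of about 10 N for a second, never over 20 N, and leave it resting there. Do not drop the gauge, and leave the other things on the bench where they are.

Things in the scene. Friction and masses are not known exactly. Their poses are not given: they have to be found in the camera images.
- gauge_center (a point): Centre of the bore of the loose ring gauge: plain steel ring, outside diameter 60, bore 36, 18 thick, about 0.26 kg (differs). Its x axis is the bore's axis, level, and points from the robot's side to the far side. It hangs by the top of its bore on the hook's arm; grasp it across its outside diameter from above.
- gauge: The same ring gauge, as a whole; its origin and axes are those of gauge_center. It can slide along the arm and swing a little. Closing fingers may push it down on the hook: grip it lightly at first (some 30 N), firmly once it is lifted a few mm.
- hook_tip (a point): Top of the red upturned tip of the hook. Hook: round bar 8 thick; its level arm runs 100 mm back from under the tip along +x of this frame to the post; tip on the robot's side. Arm's underside 33.5 mm below this point, its top side 25.5 mm below. So the 36 mm bore must rise 25.5 mm to clear the tip, and its lower edge meets the arm's underside after 28 mm.
- stand: The fixed gauge stand: grey foot, steel post 190 high and 18 thick, one hook. Origin on the bench, under the arm, 45 mm behind the hook's tip; x points away from the hook's open side, towards the post.
- spigot_mouth (a point): Centre of the spigot's mouth on the brass valve. x runs level along the spigot into the valve. Spigot 33.2 in diameter with a 2.5 mm lead-in chamfer, 28 long, up to the flat face of the shoulder (46 diameter). Home: gauge against the shoulder, its centre 19 mm behind the mouth. A short stub stands up 98 mm behind the mouth to 38 above the axis.
- valve: The brass valve, clamped in the vice, does not move; origin and axes are those of spigot_mouth. The blue vice's jaws begin 52 to 68 mm behind the mouth and reach 17 above the spigot's axis.
- box: Bystander: wooden gauge box with a plug gauge in it, 70 x 170 x 55 high. Origin under its centre.
- tee: Bystander: loose brass tee piece lying on the bench, 70 long, 33 high. Origin under its centre.
- brush: Bystander: flat hand brush with a wooden handle lying on the bench. Origin under its middle.
Things that resemble listed ones, but are neither listed nor needed, are in the scene too. Of the things that look like the gauge, the middle-sized one is meant. Several things have the shape of the stand; the one meant has the colours described above.

How it is judged:
On the way, in this order (a step that is already met when the one before it is completed fails the run):
1. the gauge is off the hook, drawn clear in front of its tip (x of gauge_center in the frame of hook_tip below -0.018 m and height (world z) of gauge_center above 0.09 m), for 0.1 s.
2. the gauge is home on the spigot, within 2 mm of the shoulder, and pressed against the valve with over 7 N (x of gauge_center in the frame of spigot_mouth above 0.017 m and angle between the x axis of gauge_center and the x axis of spigot_mouth, either way round below 0.12 rad and not (y of gauge_center in the frame of spigot_mouth above 0.003 m or y of gauge_center in the frame of spigot_mouth below -0.003 m or z of gauge_center in the frame of spigot_mouth above 0.003 m or z of gauge_center in the frame of spigot_mouth below -0.003 m) and contact force between gauge and valve above 7 N), for 0.4 s.
At the end, for the whole second after the job is handed in: The gauge is left on the spigot, released and at rest (slower than 20 mm/s), home against the shoulder within 2 mm, its centre within 3 mm of the spigot's axis and square to it within 0.12 rad; the other things lie where they were, within 15 mm (x of gauge_center in the frame of spigot_mouth above 0.017 m and angle between the x axis of gauge_center and the x axis of spigot_mouth, either way round below 0.12 rad and not (y of gauge_center in the frame of spigot_mouth above 0.003 m or y of gauge_center in the frame of spigot_mouth below -0.003 m or z of gauge_center in the frame of spigot_mouth above 0.003 m or z of gauge_center in the frame of spigot_mouth below -0.003 m) and linear speed of gauge below 0.02 m/s); the robot touches nothing.
It fails at once if the gauge is pressed on the hook with over 40 N, or knocked or pulled against it with over 10 N once it is lifted off the arm (contact force between gauge and stand above 40 N or (contact force between gauge and stand above 10 N and z of gauge_center in the frame of hook_tip above -0.038 m)).
It fails at once if the gauge is forced: it presses on the valve with over 20 N (contact force between gauge and valve above 20 N).
It fails at once if the gauge is dropped, its centre below 70 mm over the bench (height (world z) of gauge_center below 0.07 m).
It fails at once if another thing on the bench is shifted by more than 15 mm (distance of any of box, tee, brush from where it was at the start of the episode above 0.015 m).
It also fails if it takes over 72 s, if anything falls off the work surface, if the arm or the gripper's body presses on something with over 40 N, if the wrist force passes 120 N, or if a joint passes its speed limit or range.

### The arm

A 7-joint arm with a two-finger parallel gripper is mounted at the origin on the work surface. World frame = base frame: x ahead of the robot, y to its left, z up, the work surface at z = 0. Lengths are in m, angles in rad, forces in N, time in s.
With the tool pointing down it reaches from about 0.35 to 0.9 m from the base axis. Payload 8.1 kg.
Tool frame: the origin (TCP) lies between the finger pads; the fingertips stand 22 mm ahead of it and the grasp point (between the pads) lies 3 mm ahead of it; z points along the fingers, x is the direction in which the jaws open and shut, and the axes are right-handed (so a half turn about z gives the same grasp; the last joint's range is limited). The gripper opens to 92 mm and grips with 3 to 60 N. Pads are 19 mm wide; open, the fingers measure 130 mm over their backs; the gripper's body (75 mm by 190 mm) begins 47 mm behind the grasp point.
Start: joints at [1.056, 0.434, 0.025, 1.573, -0.012, 1.134, -0.075], TCP at [0.25, -0.573, 0.249] pointing down, gripper open.
Joint ranges: [-2.62, 2.62], [-0.44, 2.09], [-1.27, 1.32], [0.08, 2.57], [-1.32, 4.46], [0.12, 2], [-2.74, 2.74]. Speed limits (rad/s): [2.22, 2.22, 3.01, 3.01, 3.14, 3.14, 3.14].

### API

Orientations are given as a rotation vector (axis times angle).
In Python, from cell import arm, vision, order gives the robot as it stands.
- The arm moves only by the tool apply_moves, never from a script. Its argument "commands" is a list of rows, each a list of 6 numbers: the shift along the tool's x, y, z in cm, then the turn, a rotation vector about the tool's x, y, z in rad. A call has 1 to 5 rows; each row shifts and turns the commanded pose from where the row before left it, along the tool's axes as they then stand; what a row does not reach is not made up. A row lasts 1/10 s, in which the tool goes at most 50 mm and 8.59 degrees, less where a joint would pass 70% of its speed; a pose out of reach is approached as far as the arm can. A call with a gripper value outside its range is refused whole. "claw" is the closure, from -1 (fully open) to 1 (shut), so that 0 is half open, set as the call begins (left out, the last holds). The fingers move at their own pace and stop on an object; "newtons" is the grip in N (left out, the last holds). Time passes only in rows, so rows that do not move let the fingers close. It gives the time, the measured TCP pose, the force and the opening at its end, in the units of the state.
- arm.observe(): the state, without advancing time (a new reading comes with each control period).
- vision.get_image(name): name is "scene" or "top" or "wrist"; returns (picture, depth): 480x640x3 uint8, red, green, blue; 480x640 float32, m along the optical axis (not along the pixel's ray), 0 where there is no reading.
- vision.get_calibration(name): a dict with "K" (3x3 intrinsics, pixels), "R" (3x3) and "t" (3): a world point X has camera coordinates R X + t. Camera axes: x right, y down, z forward; pixel columns grow to the right and rows downward; lengths in m; the calibration is good to about 2 mm. The wrist camera is an equidistant fisheye: a pixel r from the principal point sees the ray r / f radians off the axis. A picture is of the moment at which its call begins: read the wrist's pose just before it. get_calibration takes no time and is no camera call; for the wrist camera it gives the pose at the moment of the call.
- order.sign_off(): hands the job in, once; it reports no verdict.
The state is a dict: "clock": time; "joints": joint angles; "dq": joint speeds; "joint_efforts": joint torques, N m; "position": TCP position; "ee_rot": TCP orientation; "force": force on the tool from outside, world axes, zero at the start; "ft_torque": the same for the moment, N m; "width": opening from 0.0 (shut) to 1.0 (fully open).
Only numpy, scipy, OpenCV 4.12 (cv2) and the standard library are available. Lean on these libraries where they do the work, as an engineer would, in place of code of your own. Each camera call takes 0.05 s, during which the arm holds its last target.

## Working session

There is one attempt and no reset: what is moved stays moved. The work goes in short steps, Python scripts to look and compute and a tool call to move; the robot and the scene stay as the last step left them, time stands still between calls to the robot, and variables do not carry over. Pictures are saved under pics/ and viewed, and the job is handed in when it is done.

Besides the shell and the picture viewer there is one more tool, called after ">>>" as name(argument=value, ...), one argument or row to a line, values as JSON. apply_moves: Moves the arm, as the interface text tells. Its arguments: {"type":"object","properties":{"commands":{"type":"array","items":{"type":"array","items":{"type":"number"}}},"claw":{"type":"number"},"newtons":{"type":"number"}},"required":["commands"]}

```bash
mkdir -p pics; ls; python3 - <<'E'
from cell import arm, vision, order
import cv2,numpy as np
print(arm.observe())
for n in("scene","top","wrist"):
    im,d=vision.get_image(n); cv2.imwrite(f"pics/{n}0.png",im[:,:,::-1]); np.save(f"pics/{n}0.npy",d); np.save(f"pics/{n}0rgb.npy",im)
    print(n,vision.get_calibration(n))
E
```

```text
pics
{'clock': 0.0, 'joints': array([ 1.05641485,  0.43524012,  0.02496346,  1.57408383, -0.01158472,
        1.13402445, -0.07508546]), 'dq': array([-0.00114228, -0.00054707,  0.00088454, -0.00018984, -0.00150066,
        0.00034065, -0.00075969]), 'joint_efforts': array([ 4.49948652e-05, -6.67840862e+01,  9.84716713e-01, -3.14462793e+01,
       -6.07933220e-02,  4.27817472e-02,  1.87264268e-04]), 'position': array([ 0.24990981, -0.57233674,  0.24793934]), 'ee_rot': array([-2.62801197e+00,  1.72001609e+00,  2.24105792e-03]), 'force': array([0.49694714, 0.9591723 , 0.18649081]), 'ft_torque': array([ 0.02327455, -0.01060675, -0.03878444]), 'width': 0.9995679734686214}
scene {'K': array([[533.58795765,   0.        , 323.58036847],
       [  0.        , 533.58795765, 235.52031043],
       [  0.        ,   0.        ,   1.        ]]), 'R': array([[-0.86700639,  0.49798576, -0.01760971],
       [ 0.33000069,  0.54734312, -0.76910016],
       [-0.37336237, -0.67262597, -0.63888563]]), 't': array([ 0.49376419, -0.0274501 ,  1.29735703])}
top {'K': array([[460.57913165,   0.        , 321.79117131],
       [  0.        , 460.57913165, 240.07734851],
       [  0.        ,   0.        ,   1.        ]]), 'R': array([[-0.01292642, -0.999313  ,  0.03473379],
       [-0.98730492,  0.00725607, -0.15867058],
       [ 0.15830954, -0.03634389, -0.98672043]]), 't': array([-0.09451963,  0.54039791,  0.96600802])}
wrist {'K': array([[371.64829954,   0.        , 324.72735936],
       [  0.        , 371.64829954, 231.76558061],
       [  0.        ,   0.        ,   1.        ]]), 'R': array([[ 0.39850074, -0.91716706, -0.00132   ],
       [-0.87507069, -0.38064048,  0.29893831],
       [-0.27467882, -0.11797205, -0.95427152]]), 't': array([-0.62304192, -0.03645685,  0.39201898])}
```

View pics/scene0.png

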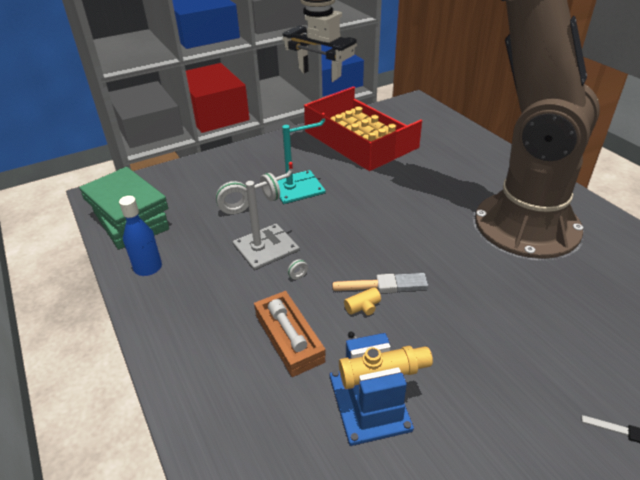

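View pics/top0.png

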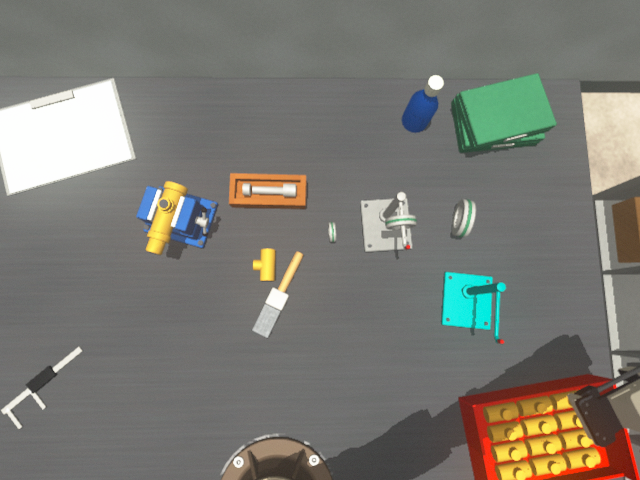

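View pics/wrist0.png

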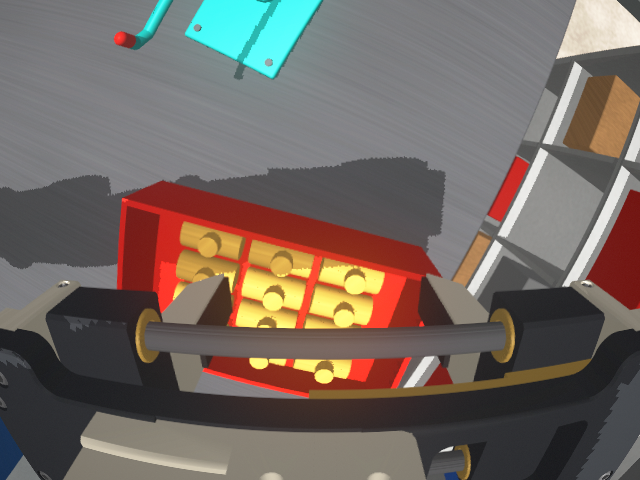

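The scene view shows three ring-like things: a large one at scene (233,197) / top (463,218), one hanging on the grey stand's hook at scene (270,186) / top (400,222), and a small one at scene (298,269) / top (332,232). The middle-sized one is the ring on the hook. The stand with the grey foot and steel post is at top (385,225); the teal one at (470,300) is the decoy. The valve is at top (165,215), with its spigot pointing to (157,243). I'll confirm this in crops.

```bash
cat > h.py <<'E'
import numpy as np,cv2
from cell import arm,vision,order
def ray(n,u,v,cal=None):
    c=cal or vision.get_calibration(n);K=c["K"];R=c["R"];t=c["t"]
    d=R.T@np.array([(u-K[0,2])/K[0,0],(v-K[1,2])/K[1,1],1.]);return -R.T@t,d
def pz(n,u,v,z):
    o,d=ray(n,u,v);return o+d*(z-o[2])/d[2]
def tri(a,b):
    o1,d1=ray(*a);o2,d2=ray(*b);A=np.c_[d1,-d2];s=np.linalg.lstsq(A,o2-o1,rcond=None)[0]
    p=o1+d1*s[0];q=o2+d2*s[1];return (p+q)/2,np.linalg.norm(p-q)
def cloud(n,D):
    c=vision.get_calibration(n);K=c["K"];v,u=np.mgrid[:480,:640]
    P=np.stack([(u-K[0,2])/K[0,0]*D,(v-K[1,2])/K[1,1]*D,D],-1)
    return (P-c["t"])@c["R"]
E
python3 - <<'E'
from h import *
s=cv2.imread("pics/scene0.png");t=cv2.imread("pics/top0.png")
def cr(i,x,y,w,h,k): return cv2.resize(i[y:y+h,x:x+w],None,fx=k,fy=k,interpolation=cv2.INTER_CUBIC)
a=np.hstack([cr(s,205,145,130,130,3),cr(t,345,170,130,130,3)])
b=np.hstack([cr(s,325,320,130,130,3),cr(t,125,150,130,130,3)])
cv2.imwrite("pics/c1.png",a);cv2.imwrite("pics/c2.png",b)
for n,im in(("scene",s),("top",t)):
    P=cloud(n,np.load(f"pics/{n}0.npy"))
    hsv=cv2.cvtColor(im,cv2.COLOR_BGR2HSV)
    m=((hsv[...,0]<8)|(hsv[...,0]>172))&(hsv[...,1]>150)&(hsv[...,2]>90)
    k,l,st,c=cv2.connectedComponentsWithStats(m.astype(np.uint8))
    for i in range(1,k):
        if 3<st[i,4]<300: print(n,c[i],st[i],np.median(P[l==i],0))
E
```

```text
scene [290.28571429 164.35714286] [289 162   3   6  14] [ 0.50426209 -0.25173349  0.20117783]
top [407.5        246.71428571] [406 245   4   4  14] [ 0.49989554 -0.25313099  0.20316167]
top [501.21428571 341.35714286] [499 340   5   4  14] [ 0.32665772 -0.41651554  0.20244182]
top [608.07017544 389.43859649] [599 384  18  11  57] [ 0.21678837 -0.68963702  0.07099729]
top [564.01639344 430.18032787] [551 427  30   7  61] [ 0.12245814 -0.62290858  0.00518883]
top [528.01515152 437.        ] [515 434  31   8  66] [ 0.11029533 -0.53803665  0.00536044]
top [567.46153846 450.03846154] [556 447  28   7  52] [ 0.08166425 -0.62374812  0.00498514]
top [532.13461538 456.67307692] [521 454  28   8  52] [ 0.07115784 -0.54141426  0.00572374]
```

View pics/c1.png

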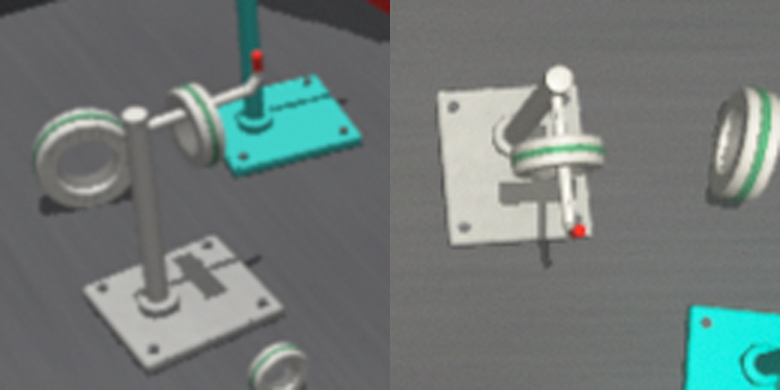

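View pics/c2.png

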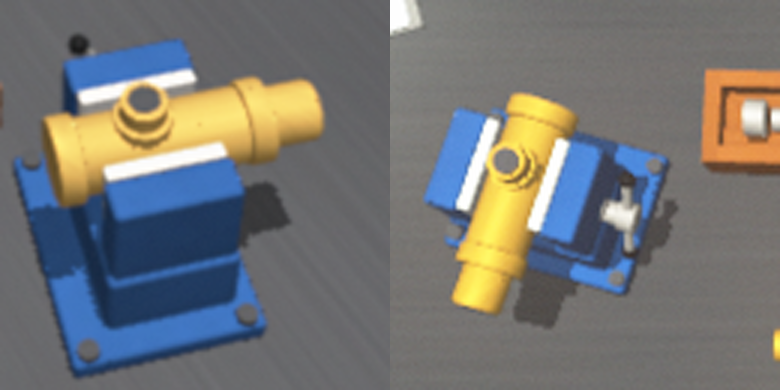

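The crops confirm it: a middle-sized ring with a green band, on the grey stand's hook with the red tip, and the brass spigot facing the robot. Next I'll measure positions.

```bash
python3 - <<'E'
from h import *
for n in("top","scene"):
    im=cv2.imread(f"pics/{n}0.png");P=cloud(n,np.load(f"pics/{n}0.npy"));hsv=cv2.cvtColor(im,cv2.COLOR_BGR2HSV)
    h,s,v=[hsv[...,i].astype(int) for i in range(3)]
    X,Y,Z=[P[...,i] for i in range(3)]
    tip=np.array([.502,-.2525])
    # post top
    m=(Z>.175)&(abs(X-.6)<.06)&(abs(Y+.25)<.1)&(s<60); print(n,"post",m.sum(),np.median(P[m],0) if m.any() else 0, Z[m].max() if m.any() else 0)
    near=(X>.5)&(X<.65)&(abs(Y+.25)<.06)&(Z>.09)
    g=(h>55)&(h<90)&(s>50)&near; print("green",g.sum(), P[g].mean(0), P[g].min(0),P[g].max(0))
    a=near&(s<60)&(abs(Z-.17)<.012)&(X<.61); 
    for x0 in np.arange(.5,.63,.01):
        b=near&(s<60)&(abs(X-x0)<.005)&(Z>.15)
        if b.any(): print(round(x0,3),b.sum(),np.median(P[b],0))
    # valve
    val=(h>15)&(h<32)&(s>110)&(Z>.06)&(X>.4)&(Y>.1)
    print("valve",val.sum(),P[val].min(0),P[val].max(0))
    np.save(f"pics/{n}_v.npy",P[val])
    L=(h>55)&(h<90)&(s>50)&(X>.5)&(Y<-.3)&(Y>-.45)&(Z<.2); print("large",P[L].min(0),P[L].max(0))
E
```

```text
top post 358 [ 0.55971139 -0.24743612  0.18609014] 0.19433144893437465
green 65 [ 0.55502909 -0.24549649  0.18570189] [ 0.55124776 -0.27573673  0.16938338] [ 0.55887763 -0.22048696  0.19433145]
0.5 4 [ 0.5027228  -0.24991787  0.18528947]
0.51 21 [ 0.51109742 -0.25144307  0.17843846]
0.52 20 [ 0.52062696 -0.25171111  0.17753122]
0.53 22 [ 0.52995395 -0.25086327  0.17770705]
0.54 39 [ 0.54402118 -0.24762042  0.17737192]
0.55 172 [ 0.54850389 -0.2500758   0.18399815]
0.56 96 [ 0.56006687 -0.24454955  0.18568236]
0.57 20 [ 0.57008546 -0.24796265  0.17740788]
0.58 20 [ 0.57956114 -0.24738581  0.17823914]
0.59 46 [ 0.59211877 -0.24498362  0.17758988]
0.6 69 [ 0.59914329 -0.24345499  0.18814071]
0.61 7 [ 0.60658851 -0.24597723  0.18986484]
valve 1336 [0.503615   0.18338314 0.09475917] [0.65130874 0.26027645 0.14114644]
large [ 0.54572912 -0.44998578 -0.0013497 ] [ 0.91333741 -0.32189223  0.09544211]
scene post 261 [ 0.56527749 -0.24484359  0.18346388] 0.19308087227828877
green 58 [ 0.55207389 -0.23293748  0.17430779] [ 0.51635947 -0.26818423  0.14396302] [ 0.55832411 -0.21949874  0.19406268]
0.5 7 [ 0.50293049 -0.25220515  0.18569091]
0.51 23 [ 0.50980658 -0.25229609  0.1803611 ]
0.52 14 [ 0.51941037 -0.25096722  0.17819805]
0.53 14 [ 0.52898437 -0.25090882  0.17728051]
0.54 9 [ 0.53866589 -0.24922367  0.17743204]
0.55 70 [ 0.55023875 -0.23038738  0.18146332]
0.56 151 [ 0.5619432  -0.23270276  0.17581709]
0.57 56 [ 0.56632347 -0.26073444  0.17674761]
0.58 17 [ 0.57976027 -0.24715137  0.17728277]
0.59 20 [ 0.59095392 -0.24724384  0.17667283]
0.6 79 [ 0.60124959 -0.24110303  0.17830867]
0.61 75 [ 0.60874507 -0.24454807  0.17056493]
valve 1976 [0.50855421 0.17734781 0.09078413] [0.92153956 0.64177312 0.81644593]
large [ 5.56939303e-01 -4.49919421e-01  4.27825796e-05] [ 0.8876931  -0.32920694  0.17516799]
```

```bash
cat >> h.py <<'E'
from scipy.spatial.transform import Rotation as Ro
def goal(p,yaw):
    "tool down, tool x = left-perp of yaw dir or opposite, whichever nearer; prints delta in tool frame (cm, rad)"
    s=arm.observe();R0=Ro.from_rotvec(s["ee_rot"]);best=None
    y=np.array([np.cos(yaw),np.sin(yaw),0]);z=np.array([0,0,-1.])
    for sg in(1,-1):
        M=np.c_[np.cross(sg*y,z),sg*y,z];d=(R0.inv()*Ro.from_matrix(M)).as_rotvec()
        if best is None or np.linalg.norm(d)<np.linalg.norm(best[0]): best=(d,M)
    d,M=best
    dp=np.array(p)-s["position"]
    print("t",round(s["clock"],2),"pos",s["position"].round(4),"F",s["force"].round(1),"w",round(s["width"],3))
    print("tool delta cm (current axes)",(R0.inv().apply(dp)*100).round(2),"(goal axes)",(M.T@dp*100).round(2),"rot",d.round(4))
    print("joints",s["joints"].round(2)); return M
E
python3 - <<'E'
from h import *
s=arm.observe();R0=Ro.from_rotvec(s["ee_rot"]).as_matrix();print(R0.round(3))
c=vision.get_calibration("wrist");o=-c["R"].T@c["t"]
print("cam in tool",R0.T@(o-s["position"]), "axes in tool\n",(R0.T@c["R"].T).round(3))
goal([0.45,-0.255,0.30],0.06)
P=np.load("pics/top_v.npy")
from scipy.optimize import least_squares
# rough spigot: points sorted along direction
Q=P[:,:2]-P[:,:2].mean(0);w,V=np.linalg.eigh(Q.T@Q);d=V[:,1]*np.sign(V[0,1]);print("dir",d,"yaw",np.arctan2(d[1],d[0]))
a=P[:,:2]@d; 
for lo in np.arange(a.min(),a.max(),.008):
    b=P[(a>=lo)&(a<lo+.008)]; n=b[:,:2]@np.array([-d[1],d[0]])
    print((lo-a.min()).round(3),len(b),"n",n.min().round(4),n.max().round(4),"zmax",np.percentile(b[:,2],98).round(4), b.mean(0).round(3))
E
```

```text
[[ 0.4   -0.916 -0.001]
 [-0.916 -0.4    0.001]
 [-0.001  0.    -1.   ]]
cam in tool [-0.00109655 -0.08122992 -0.13603937] axes in tool
 [[ 1.    -0.002 -0.001]
 [ 0.002  0.954  0.299]
 [ 0.    -0.299  0.954]]
t 0.15 pos [ 0.25   -0.5724  0.2481] F [-0.7  0.2 -0.2] w 0.998
tool delta cm (current axes) [-21.09 -31.03  -5.16] (goal axes) [-30.49 -21.87  -5.19] rot [3.000e-04 1.200e-03 3.518e-01]
joints [ 1.06  0.44  0.02  1.57 -0.01  1.13 -0.08]
dir [ 0.95614259 -0.2929016 ] yaw -0.2972601230190572
0.0 64 n 0.3681 0.3979 zmax 0.1183 [0.51  0.243 0.112]
0.008 68 n 0.3686 0.4013 zmax 0.1177 [0.517 0.24  0.112]
0.016 65 n 0.3683 0.3985 zmax 0.1183 [0.525 0.237 0.112]
0.024 84 n 0.3619 0.4027 zmax 0.1231 [0.533 0.235 0.115]
0.032 91 n 0.3611 0.4032 zmax 0.124 [0.539 0.231 0.117]
0.04 80 n 0.3637 0.4008 zmax 0.1229 [0.547 0.229 0.116]
0.048 84 n 0.3641 0.4036 zmax 0.1228 [0.555 0.228 0.115]
0.056 78 n 0.3639 0.4056 zmax 0.1228 [0.563 0.226 0.116]
0.064 72 n 0.3678 0.403 zmax 0.1225 [0.571 0.225 0.118]
0.072 69 n 0.3681 0.4028 zmax 0.1221 [0.579 0.223 0.117]
0.08 82 n 0.3673 0.4037 zmax 0.1389 [0.586 0.22  0.122]
0.088 59 n 0.3675 0.4046 zmax 0.1409 [0.592 0.214 0.128]
0.096 43 n 0.367 0.3961 zmax 0.1395 [0.599 0.209 0.126]
0.104 50 n 0.3672 0.3961 zmax 0.1394 [0.608 0.209 0.127]
0.112 65 n 0.3686 0.4085 zmax 0.1217 [0.617 0.211 0.117]
0.12 67 n 0.3679 0.4037 zmax 0.123 [0.625 0.21  0.118]
0.128 84 n 0.3626 0.4029 zmax 0.1245 [0.632 0.205 0.117]
0.136 92 n 0.3613 0.4079 zmax 0.1251 [0.639 0.202 0.118]
0.144 39 n 0.3627 0.4045 zmax 0.1258 [0.645 0.199 0.118]
```

>>> apply_moves(
  commands=[
    [0, 0, -2, 0, 0, 0.07],
    [0, 0, -2, 0, 0, 0.07],
    [0, 0, -1, 0, 0, 0.07],
    [0, 0, 0, 0, 0, 0.07],
    [0, 0, 0, 0, 0, 0.07],
  ],
)

```text
clock: 0.65
position: [0.2502, -0.5728, 0.2989]
ee_rot: [2.286, -2.155, 0.001]
force: [0.2, 1.4, -0.4]
width: 0.998
```

```bash
python3 -c "
from h import *
goal([0.555,-0.2485,0.30],0.06)"
```

```text
t 0.65 pos [ 0.2502 -0.5728  0.2989] F [ 0.2  1.4 -0.4] w 0.998
tool delta cm (current axes) [-30.58 -32.34  -0.11] (goal axes) [-30.54 -32.37  -0.11] rot [-0.0002 -0.0003 -0.0011]
joints [ 1.    0.4   0.11  1.5  -0.04  1.24 -0.4 ]
```

>>> apply_moves(
  commands=[
    [-3, -3.2, 0, 0, 0, 0],
    [-3, -3.2, 0, 0, 0, 0],
    [-3, -3.2, 0, 0, 0, 0],
    [-3, -3.2, 0, 0, 0, 0],
    [-3, -3.2, 0, 0, 0, 0],
  ],
)

```text
clock: 1.15
position: [0.4014, -0.4117, 0.2986]
ee_rot: [2.289, -2.152, -0.0]
force: [1.5, 0.0, -0.9]
width: 1.001
```

>>> apply_moves(
  commands=[
    [-3, -3.2, 0, 0, 0, 0],
    [-3, -3.2, 0, 0, 0, 0],
    [-3, -3.2, 0, 0, 0, 0],
    [-3, -3.2, 0, 0, 0, 0],
    [-3, -3.2, 0, 0, 0, 0],
  ],
)

```text
clock: 1.65
position: [0.5519, -0.2522, 0.2986]
ee_rot: [2.289, -2.152, -0.0]
force: [0.7, -1.2, -0.5]
width: 0.999
```

>>> apply_moves(
  commands=[
    [-0.3, -0.3, 0, 0, 0, 0],
    [0, 0, 0, 0, 0, 0],
    [0, 0, 0, 0, 0, 0],
  ],
)

```text
clock: 1.95
position: [0.5529, -0.2516, 0.2984]
ee_rot: [2.287, -2.153, -0.001]
force: [0.0, -1.1, 0.1]
width: 0.998
```

```bash
python3 - <<'E'
from h import *
goal([0.555,-0.2485,0.30],0.06)
s=arm.observe();c=vision.get_calibration("wrist");im,d=vision.get_image("wrist")
cv2.imwrite("pics/w1.png",im[:,:,::-1]);np.savez("pics/w1.npz",d=d,R=c["R"],t=c["t"],K=c["K"],pos=s["position"],rot=s["ee_rot"])
E
```

```text
t 1.95 pos [ 0.5529 -0.2516  0.2984] F [ 0.  -1.1  0.1] w 0.998
tool delta cm (current axes) [-0.3  -0.23 -0.16] (goal axes) [-0.3  -0.23 -0.16] rot [ 0.0011 -0.0006  0.0004]
joints [ 0.38  0.37 -0.05  1.54  0.02  1.23 -1.19]
```

View pics/w1.png

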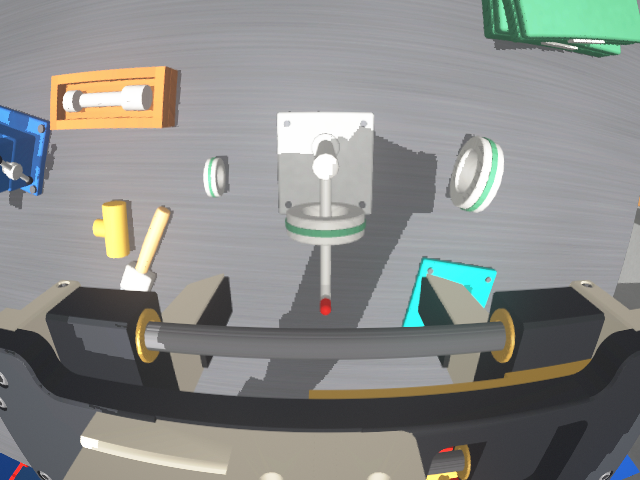

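The wrist view shows the red tip at (325,305), the arm running up column 325, and the ring at columns 285–365, rows 204–242. The ring sits square on the arm. Now for its coordinates.

```bash
cat >> h.py <<'E'
def wray(u,v,c):
    K=c["K"];a=np.array([u-K[0,2],v-K[1,2]])/K[0,0];r=np.hypot(*a);k=np.sin(r)/r if r>1e-9 else 1
    d=np.array([a[0]*k,a[1]*k,np.cos(r)]);return -c["R"].T@c["t"],c["R"].T@d
def wz(u,v,z,c):
    o,d=wray(u,v,c);return o+d*(z-o[2])/d[2]
def wcloud(c,D):
    K=c["K"];v,u=np.mgrid[:480,:640];a=np.stack([u-K[0,2],v-K[1,2]],-1)/K[0,0];r=np.linalg.norm(a,axis=-1)+1e-9
    k=np.tan(r)/r;P=np.stack([a[...,0]*k*D,a[...,1]*k*D,D],-1)
    return (P-c["t"])@c["R"]
E
python3 - <<'E'
from h import *
c=dict(np.load("pics/w1.npz"));im=cv2.imread("pics/w1.png");P=wcloud(c,c["d"])
hsv=cv2.cvtColor(im,cv2.COLOR_BGR2HSV);h,s,v=[hsv[...,i].astype(int) for i in range(3)]
r=((h<8)|(h>172))&(s>150)&(v>90);r[:290]=0;r[320:]=0;r[:,:315]=0;r[:,335:]=0
ys,xs=np.nonzero(r);print("red",xs.mean(),ys.mean(),np.median(P[r],0),P[r][:,2].max(), "ray@.200",wz(xs.mean(),ys.mean(),.200,c))
# arm edges rows
for row in(255,265,275,285,190,195):
    g=v[row,300:350].astype(float);q=P[row,300:350,2];m=(q>.15);
    i=np.nonzero(m)[0]+300; print(row,i.min(),i.max(),wz((i.min()+i.max())/2,row,.1735,c).round(4),np.median(q[m]).round(4))
for x0 in(.54,.55,.56): print(P[row].shape)
g=(h>55)&(h<95)&(s>50);g[:195]=0;g[250:]=0;g[:,:270]=0;g[:,380:]=0
Q=P[g];print("green",g.sum(),Q.min(0).round(4),Q.max(0).round(4),Q.mean(0).round(4)); top=Q[Q[:,2]>np.percentile(Q[:,2],80)];print(top.mean(0))
rg=(P[...,2]>.12)&(P[...,2]<.2);rg[:195]=0;rg[246:]=0;rg[:,:270]=0;rg[:,380:]=0
Q=P[rg];print("ring",Q.min(0),Q.max(0)); t=Q[Q[:,2]>.1855];print("ring top x range",np.percentile(t[:,0],[2,98]),np.percentile(t[:,1],[2,50,98]), np.percentile(Q[:,1],[1,99]))
A=np.c_[Q[:,1],np.ones(len(Q))]
# yaw of green band upper part
G=P[g];k=np.polyfit(G[:,1],G[:,0],1);print("band dx/dy",k, np.polyfit(G[:,2],G[:,0],1))
L=P[130:215,440:510];L=L[(L[...,2]>.03)];print("large ring",L.min(0),L.max(0))
E
```

```text
red 325.32191780821915 306.44520547945206 [ 0.504697   -0.2536632   0.20182287] 0.20511651015505689 ray@.200 [ 0.50422523 -0.25375111  0.2       ]
255 318 339 [ 0.5337 -0.2544  0.1735] 0.1785
265 321 330 [ 0.5255 -0.2527  0.1735] 0.1785
275 321 330 [ 0.5172 -0.2532  0.1735] 0.1787
285 321 330 [ 0.5086 -0.2537  0.1735] 0.1788
190 321 330 [ 0.5831 -0.2493  0.1735] 0.1787
195 321 330 [ 0.5794 -0.2495  0.1735] 0.1782
(640, 3)
(640, 3)
(640, 3)
green 538 [ 0.5527 -0.2807  0.1641] [ 0.6337 -0.2202  0.4344] [ 0.5568 -0.2505  0.1871]
[ 0.55794764 -0.25041237  0.1961182 ]
ring [ 0.54276847 -0.28121101  0.13410989] [ 0.58068904 -0.22013191  0.19284304]
ring top x range [0.54798421 0.56556265] [-0.26773063 -0.25067418 -0.23389711] [-0.27930169 -0.22210787]
band dx/dy [-0.05167444  0.54381937] [0.26725057 0.50677423]
large ring [ 0.54669396 -0.43644521  0.03015365] [ 0.63372609 -0.24562833  0.43442524]
```

>>> apply_moves(
  commands=[
    [0, -0.1, 2.2, 0, 0, 0],
    [0, -0.1, 2.2, 0, 0, 0],
    [-0.1, -0.1, 2.2, 0, 0, 0],
    [0, 0, 2.2, 0, 0, 0],
    [0, 0, 1.5, 0, 0, 0],
  ],
)

```text
clock: 2.5
position: [0.5551, -0.2509, 0.1943]
ee_rot: [2.285, -2.154, -0.002]
force: [0.2, 0.4, -0.8]
width: 1.001
```

>>> apply_moves(
  commands=[
    [0, 0, 0.2, 0, 0, 0],
    [0, 0, 0, 0, 0, 0],
    [0, 0, 0, 0, 0, 0],
  ],
)

```text
clock: 2.8
position: [0.557, -0.2501, 0.1949]
ee_rot: [-2.287, 2.153, -0.002]
force: [0.1, -0.6, 0.3]
width: 1.0
```

```bash
python3 - <<'E'
from h import *
goal([0.556,-0.2507,0.168],0.059)
s=arm.observe();c=vision.get_calibration("wrist");im,d=vision.get_image("wrist")
cv2.imwrite("pics/w2.png",im[:,:,::-1]);np.savez("pics/w2.npz",d=d,R=c["R"],t=c["t"],K=c["K"],pos=s["position"],rot=s["ee_rot"])
E
```

```text
t 2.8 pos [ 0.557  -0.2501  0.1949] F [ 0.1 -0.6  0.3] w 1.0
tool delta cm (current axes) [0.05 0.1  2.69] (goal axes) [0.05 0.1  2.69] rot [-0.0014 -0.0009  0.0016]
joints [ 0.38  0.46 -0.06  1.67  0.03  1.01 -1.2 ]
```

View pics/w2.png

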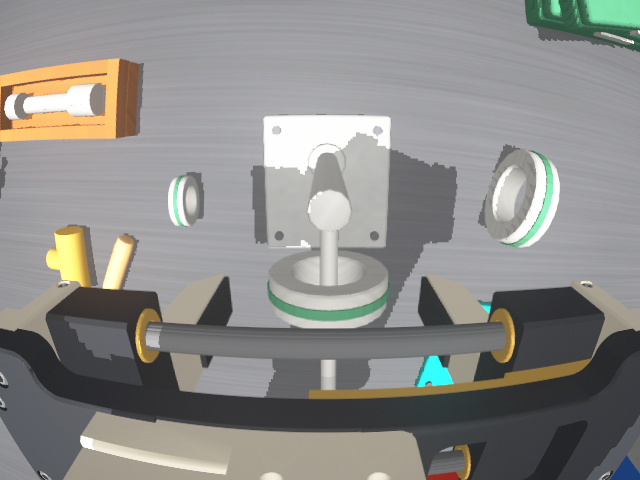

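Wrist view: the ring is centred between the fingers, at columns 268–388 between pads at 230 and 420. I'll go down the rest of the way.

>>> apply_moves(
  commands=[
    [0, 0.05, 1, 0, 0, 0],
    [0, 0.05, 1, 0, 0, 0],
    [0, 0, 0.7, 0, 0, 0],
    [0, 0, 0, 0, 0, 0],
  ],
)

```text
clock: 3.25
position: [0.5549, -0.249, 0.1651]
ee_rot: [2.288, -2.151, -0.004]
force: [0.5, 0.6, -0.2]
width: 1.004
```

>>> apply_moves(
  commands=[
    [0, 0, 0, 0, 0, 0],
    [0, 0, 0, 0, 0, 0],
  ],
)

```text
clock: 3.45
position: [0.556, -0.2494, 0.1669]
ee_rot: [-2.289, 2.152, -0.001]
force: [-1.0, -0.2, -0.2]
width: 0.998
```

>>> apply_moves(
  commands=[
    [0, 0, 0, 0, 0, 0],
  ],
)

```text
clock: 3.55
position: [0.556, -0.2494, 0.1671]
ee_rot: [-2.289, 2.152, -0.001]
force: [-0.3, -0.5, -0.7]
width: 1.003
```

>>> apply_moves(
  commands=[
    [0, 0, 0, 0, 0, 0],
    [0, 0, 0, 0, 0, 0],
    [0, 0, 0, 0, 0, 0],
    [0, 0, 0, 0, 0, 0],
    [0, 0, 0, 0, 0, 0],
  ],
  claw=1,
  newtons=30,
)

```text
clock: 4.05
position: [0.5558, -0.2495, 0.1668]
ee_rot: [2.289, -2.152, 0.0]
force: [-0.9, 0.0, 0.3]
width: 0.65
```

>>> apply_moves(
  commands=[
    [0, 0, 0, 0, 0, 0],
    [0, 0, 0, 0, 0, 0],
    [0, 0, 0, 0, 0, 0],
  ],
)

```text
clock: 4.35
position: [0.5557, -0.2495, 0.1667]
ee_rot: [2.289, -2.152, 0.0]
force: [0.3, -2.2, 0.4]
width: 0.646
```

>>> apply_moves(
  commands=[
    [0, 0, 0, 0, 0, 0],
  ],
)

```text
clock: 4.45
position: [0.5558, -0.2495, 0.1668]
ee_rot: [2.289, -2.152, 0.0]
force: [1.0, -1.5, -1.0]
width: 0.65
```

>>> apply_moves(
  commands=[
    [0, 0, 0, 0, 0, 0],
  ],
)

```text
clock: 4.55
position: [0.5557, -0.2495, 0.1667]
ee_rot: [2.289, -2.152, 0.0]
force: [-0.0, -2.3, 0.2]
width: 0.651
```

Gripped: the opening is 0.65 × 92 = 59.8 mm, which matches the 60 mm ring. TCP z is 0.1667 while hanging. I'll lift 4 mm, then grip firmly.

>>> apply_moves(
  commands=[
    [0, 0, -0.1, 0, 0, 0],
    [0, 0, -0.1, 0, 0, 0],
    [0, 0, -0.1, 0, 0, 0],
    [0, 0, -0.1, 0, 0, 0],
    [0, 0, 0, 0, 0, 0],
  ],
)

```text
clock: 5.05
position: [0.5558, -0.2493, 0.1708]
ee_rot: [-2.289, 2.152, -0.0]
force: [-0.6, -1.1, -3.4]
width: 0.652
```

>>> apply_moves(
  commands=[
    [0, 0, 0, 0, 0, 0],
    [0, 0, 0, 0, 0, 0],
    [0, 0, 0, 0, 0, 0],
  ],
  newtons=55,
)

```text
clock: 5.35
position: [0.5558, -0.2493, 0.1707]
ee_rot: [2.289, -2.152, -0.0]
force: [0.2, -0.2, -3.9]
width: 0.646
```

>>> apply_moves(
  commands=[
    [0, 0, 0, 0, 0, 0],
  ],
)

```text
clock: 5.45
position: [0.5557, -0.2493, 0.1707]
ee_rot: [2.289, -2.152, -0.0]
force: [-0.1, -0.1, -3.0]
width: 0.645
```

```bash
python3 - <<'E'
from h import *
s=arm.observe();c=vision.get_calibration("wrist");im,d=vision.get_image("wrist");print(s["force"],s["ft_torque"],s["position"])
cv2.imwrite("pics/w3.png",im[:,:,::-1]);np.savez("pics/w3.npz",d=d,R=c["R"],t=c["t"],K=c["K"],pos=s["position"],rot=s["ee_rot"])
im,d=vision.get_image("scene");cv2.imwrite("pics/s3.png",cv2.resize(im[130:230,200:340,::-1],None,fx=5,fy=5,interpolation=cv2.INTER_CUBIC))
E
```

```text
[-0.14354674 -0.0912996  -3.04668364] [-0.04979702 -0.01990625 -0.01637959] [ 0.55574856 -0.2493261   0.17069773]
```

View pics/s3.png

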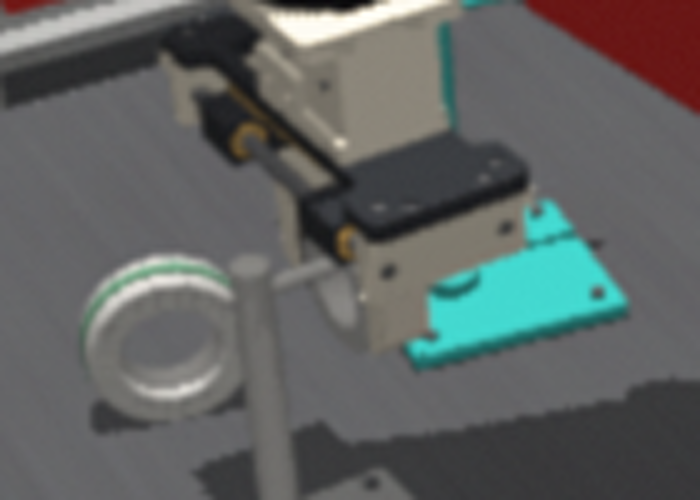

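The force shows the weight is carried, about 3 N. The clearance window is TCP z 0.1922 to 0.1947, so I'm aiming for 0.1935.

>>> apply_moves(
  commands=[
    [0, 0, -0.4, 0, 0, 0],
    [0, 0, -0.4, 0, 0, 0],
    [0, 0, -0.4, 0, 0, 0],
    [0, 0, -0.4, 0, 0, 0],
    [0, 0, -0.2, 0, 0, 0],
  ],
)

```text
clock: 6.05
position: [0.556, -0.2494, 0.1894]
ee_rot: [-2.289, 2.152, -0.001]
force: [0.1, 0.5, -2.3]
width: 0.647
```

>>> apply_moves(
  commands=[
    [0, 0, -0.1, 0, 0, 0],
    [0, 0, -0.1, 0, 0, 0],
    [0, 0, -0.1, 0, 0, 0],
    [0, 0, -0.1, 0, 0, 0],
    [0, 0, 0, 0, 0, 0],
  ],
)

```text
clock: 6.55
position: [0.5558, -0.2493, 0.1928]
ee_rot: [2.289, -2.152, 0.0]
force: [0.0, -0.1, -2.4]
width: 0.645
```

>>> apply_moves(
  commands=[
    [0, 0, 0, 0, 0, 0],
    [0, 0, 0, 0, 0, 0],
  ],
)

```text
clock: 6.75
position: [0.5557, -0.2493, 0.1927]
ee_rot: [2.289, -2.152, -0.0]
force: [0.1, 0.1, -3.4]
width: 0.647
```

```bash
python3 - <<'E'
from h import *
s=arm.observe();print(s["position"],s["force"],Ro.from_rotvec(s["ee_rot"]).as_matrix().round(4))
c=vision.get_calibration("wrist");im,d=vision.get_image("wrist")
cv2.imwrite("pics/w4.png",im[:,:,::-1])
P=wcloud(dict(c),d)
print(im.shape)
E
```

```text
[ 0.55573313 -0.24933378  0.19266316] [ 0.12250198  0.136463   -3.43684548] [[ 6.160e-02 -9.981e-01 -1.000e-04]
 [-9.981e-01 -6.160e-02 -0.000e+00]
 [ 0.000e+00  1.000e-04 -1.000e+00]]
(480, 640, 3)
```

View pics/w4.png

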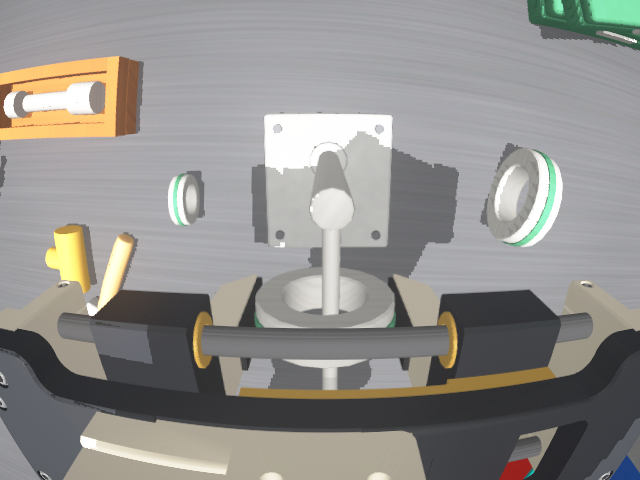

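>>> apply_moves(
  commands=[
    [0, 0, -0.1, 0, 0, 0],
    [0, 0, 0, 0, 0, 0],
  ],
)

```text
clock: 7.0
position: [0.5558, -0.2493, 0.1939]
ee_rot: [-2.289, 2.152, -0.0]
force: [1.0, 0.1, -3.1]
width: 0.643
```

>>> apply_moves(
  commands=[
    [0, 0, -0.05, 0, 0, 0],
    [0, 0, 0, 0, 0, 0],
  ],
)

```text
clock: 7.2
position: [0.5558, -0.2493, 0.1943]
ee_rot: [-2.289, 2.152, -0.0]
force: [0.5, -0.2, -2.2]
width: 0.646
```

>>> apply_moves(
  commands=[
    [0, 0, -0.03, 0, 0, 0],
    [0, 0, 0, 0, 0, 0],
  ],
)

```text
clock: 7.4
position: [0.5558, -0.2493, 0.1945]
ee_rot: [2.289, -2.152, 0.0]
force: [-1.0, -0.0, -3.1]
width: 0.642
```

>>> apply_moves(
  commands=[
    [0, 0, -0.03, 0, 0, 0],
    [0, 0, 0, 0, 0, 0],
  ],
)

```text
clock: 7.6
position: [0.5557, -0.2493, 0.1949]
ee_rot: [2.289, -2.152, 0.0]
force: [0.7, 0.2, -3.4]
width: 0.647
```

>>> apply_moves(
  commands=[
    [0, 0, -0.03, 0, 0, 0],
    [0, 0, 0, 0, 0, 0],
  ],
)

```text
clock: 7.8
position: [0.5557, -0.2493, 0.1949]
ee_rot: [2.289, -2.152, -0.0]
force: [0.9, -0.4, -4.6]
width: 0.646
```

>>> apply_moves(
  commands=[
    [0, 0, -0.02, 0, 0, 0],
    [0, 0, 0, 0, 0, 0],
  ],
)

```text
clock: 8.0
position: [0.5557, -0.2493, 0.195]
ee_rot: [2.289, -2.152, -0.0]
force: [1.4, -1.5, -8.0]
width: 0.646
```

The underside touch came on gently at z = 0.1950, about 5 N above the weight, so I'm backing down to the middle of the window.

>>> apply_moves(
  commands=[
    [0, 0, 0.07, 0, 0, 0],
    [0, 0, 0.07, 0, 0, 0],
    [0, 0, 0, 0, 0, 0],
  ],
)

```text
clock: 8.3
position: [0.5558, -0.2493, 0.1941]
ee_rot: [-2.289, 2.152, -0.0]
force: [0.2, 0.6, -3.4]
width: 0.648
```

>>> apply_moves(
  commands=[
    [0, 0, 0, 0, 0, 0],
  ],
)

```text
clock: 8.4
position: [0.5558, -0.2493, 0.1941]
ee_rot: [-2.289, 2.152, -0.0]
force: [0.0, -0.0, -2.1]
width: 0.648
```

>>> apply_moves(
  commands=[
    [0, 0.3, 0.03, 0, 0, 0],
    [0, 0.6, 0, 0, 0, 0],
    [0, 0.6, 0, 0, 0, 0],
    [0, 0.6, 0, 0, 0, 0],
    [0, 0.6, 0, 0, 0, 0],
  ],
)

```text
clock: 8.9
position: [0.5281, -0.2511, 0.1937]
ee_rot: [2.289, -2.152, 0.0]
force: [-0.0, 0.2, -2.3]
width: 0.645
```

>>> apply_moves(
  commands=[
    [0, 0.5, 0, 0, 0, 0],
    [0, 0, 0, 0, 0, 0],
    [0, 0, 0, 0, 0, 0],
  ],
)

```text
clock: 9.2
position: [0.524, -0.2513, 0.1938]
ee_rot: [-2.289, 2.152, -0.001]
force: [-0.0, 0.2, -2.8]
width: 0.647
```

>>> apply_moves(
  commands=[
    [0, 0, 0, 0, 0, 0],
  ],
)

```text
clock: 9.3
position: [0.5242, -0.2512, 0.1937]
ee_rot: [-2.289, 2.152, -0.0]
force: [0.1, 0.1, -2.3]
width: 0.648
```

>>> apply_moves(
  commands=[
    [0, 0.3, 0, 0, 0, 0],
    [0, 0.3, 0, 0, 0, 0],
    [0, 0.3, 0, 0, 0, 0],
    [0, 0.3, 0, 0, 0, 0],
    [0, 0.2, 0, 0, 0, 0],
  ],
)

```text
clock: 9.8
position: [0.5095, -0.2522, 0.1937]
ee_rot: [2.289, -2.152, -0.0]
force: [-0.1, 0.3, -2.2]
width: 0.647
```

>>> apply_moves(
  commands=[
    [0, 0.3, 0, 0, 0, 0],
    [0, 0.3, 0, 0, 0, 0],
    [0, 0.3, 0, 0, 0, 0],
    [0, 0.3, 0, 0, 0, 0],
    [0, 0.3, 0, 0, 0, 0],
  ],
)

```text
clock: 10.3
position: [0.4946, -0.2531, 0.1937]
ee_rot: [-2.289, 2.152, -0.0]
force: [0.6, 0.1, -2.3]
width: 0.65
```

>>> apply_moves(
  commands=[
    [0, 0.3, 0, 0, 0, 0],
    [0, 0.3, 0, 0, 0, 0],
    [0, 0.3, 0, 0, 0, 0],
    [0, 0.3, 0, 0, 0, 0],
    [0, 0.3, 0, 0, 0, 0],
  ],
)

```text
clock: 10.8
position: [0.4797, -0.254, 0.1936]
ee_rot: [2.289, -2.152, 0.0]
force: [-0.6, -0.1, -3.3]
width: 0.645
```

>>> apply_moves(
  commands=[
    [0, 0.5, 0, 0, 0, 0],
    [0, 0.5, 0, 0, 0, 0],
    [0, 0.5, 0, 0, 0, 0],
    [0, 0.5, 0, 0, 0, 0],
    [0, 0.5, 0, 0, 0, 0],
  ],
)

```text
clock: 11.3
position: [0.4545, -0.2556, 0.1937]
ee_rot: [2.289, -2.152, 0.0]
force: [-0.4, 0.3, -3.1]
width: 0.645
```

>>> apply_moves(
  commands=[
    [0, 0, 0, 0, 0, 0],
    [0, 0, 0, 0, 0, 0],
    [0, 0, 0, 0, 0, 0],
  ],
)

```text
clock: 11.6
position: [0.4552, -0.2555, 0.1937]
ee_rot: [-2.289, 2.152, -0.0]
force: [1.0, -0.4, -2.8]
width: 0.649
```

```bash
python3 - <<'E'
from h import *
for n in("wrist","scene","top"):
    s=arm.observe();c=vision.get_calibration(n);im,d=vision.get_image(n)
    cv2.imwrite(f"pics/{n}5.png",im[:,:,::-1]);np.savez(f"pics/{n}5.npz",d=d,R=c["R"],t=c["t"],K=c["K"],pos=s["position"],rot=s["ee_rot"])
goal([.5,.25,.2],-.3)
a=cv2.imread("pics/wrist5.png");b=cv2.imread("pics/scene5.png")[110:260,200:400]
cv2.imwrite("pics/m5.png",np.hstack([cv2.resize(a,(533,400)),cv2.resize(b,(267,400))]))
E
```

```text
t 11.75 pos [ 0.4552 -0.2555  0.1936] F [-0.9 -0.  -3.1] w 0.645
tool delta cm (current axes) [-50.17  -7.6   -0.64] (goal axes) [-49.61  10.66  -0.64] rot [-2.00e-04 -0.00e+00  3.62e-01]
joints [ 0.46  0.33 -0.06  1.89  0.03  0.92 -1.13]
```

View pics/m5.png

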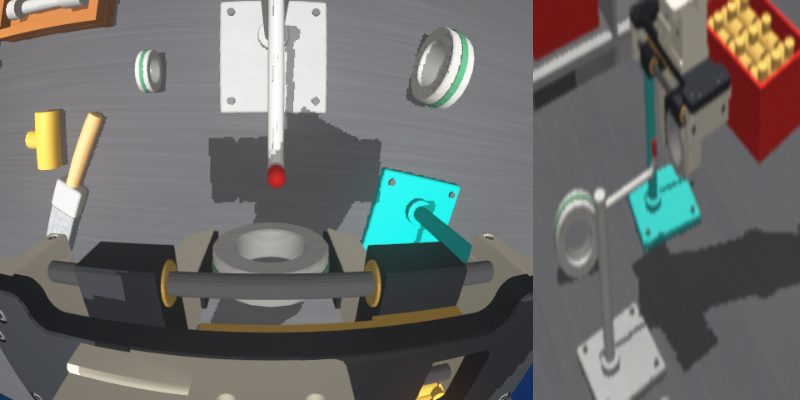

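The ring is clear of the hook, with the red tip in front of it and nothing touching. Next, the ring's pose in the hand.

```bash
python3 - <<'E'
from h import *
c=dict(np.load("pics/wrist5.npz"));im=cv2.imread("pics/wrist5.png");P=wcloud(c,c["d"])
M=Ro.from_rotvec(c["rot"]).as_matrix();T=(P-c["pos"])@M   # tool coords
m=(abs(T[...,0])<.032)&(abs(T[...,1])<.02)&(T[...,2]>-.03)&(T[...,2]<.05)
m[:255]=0; m[320:]=0
Q=T[m];print(m.sum(),Q.min(0),Q.max(0))
# top outer surface: fit cylinder axis along tool y : (x-x0)^2+(z-z0)^2=.03^2
from scipy.optimize import least_squares
# ring outer vs bore split
for name,r,sel in(("outer",.03,lambda q:(np.hypot(q[:,0],q[:,2]-.007)>.0275)),("bore",.018,lambda q:(np.hypot(q[:,0],q[:,2]-.007)<.02))):
    q=Q[sel(Q)]; 
    f=least_squares(lambda p:np.hypot(q[:,0]-p[0],q[:,2]-p[1])-r,[0,.007],loss="soft_l1",f_scale=.001)
    f2=least_squares(lambda p:np.hypot(q[:,0]-p[0],q[:,2]-p[1])-p[2],[0,.007,r],loss="soft_l1",f_scale=.001)
    print(name,len(q),f.x,np.std(f.fun),f2.x,"y",np.percentile(q[:,1],[1,99]))
a=Q[(np.hypot(Q[:,0],Q[:,2]-.007)<.029)&(np.hypot(Q[:,0],Q[:,2]-.007)>.0195)&(Q[:,1]<-.006)]
print("face",len(a),np.linalg.lstsq(np.c_[a[:,0],a[:,2],np.ones(len(a))],a[:,1],rcond=None)[0],a.mean(0))
cv2.imwrite("pics/w5c.png",cv2.resize(im[230:390,220:440],None,fx=3,fy=3))
E
```

```text
7050 [-0.03199662 -0.01142793 -0.02039891] [0.0319957  0.00905568 0.03574882]
outer 1677 [1.18347044e-05 5.91509324e-03] 0.0027267022635465536 [-5.34696998e-05  6.95733521e-03  3.07054065e-02] y [-0.01105102 -0.00235688]
bore 2888 [-0.00107177  0.00573502] 0.0008198578212682268 [-0.00110045  0.00517904  0.01848841] y [-0.00983572  0.00803952]
face 2996 [ 0.00380524  0.00096603 -0.00940171] [-0.00024321 -0.00939892  0.00384343]
```

View pics/w5c.png

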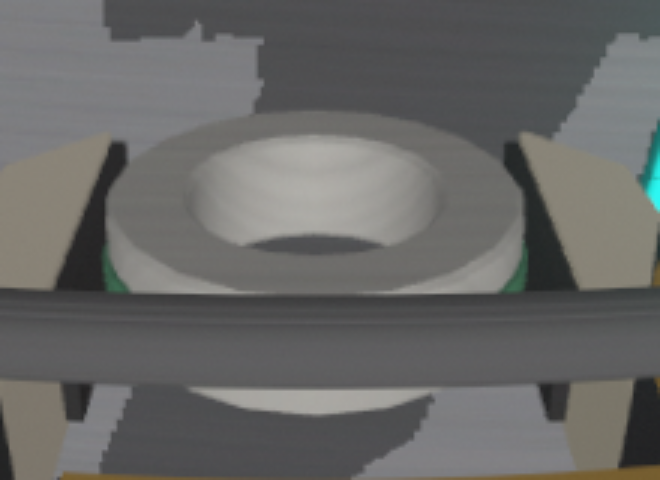

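The ring sits square in the hand, with its centre at tool (−0.5, −0.4, +5.8) mm. I'll turn and carry it over to the valve.

>>> apply_moves(
  commands=[
    [0, 0, -0.3, 0, 0, 0.07],
    [0, 0, -0.3, 0, 0, 0.07],
    [0, 0, 0, 0, 0, 0.07],
    [0, 0, 0, 0, 0, 0.07],
    [0, 0, 0, 0, 0, 0.08],
  ],
)

```text
clock: 12.25
position: [0.4551, -0.2555, 0.1996]
ee_rot: [-1.863, 2.529, -0.0]
force: [1.1, 0.0, -3.3]
width: 0.647
```

```bash
python3 -c "
from h import *
goal([.463,.257,.2],-.3)"
```

```text
t 12.25 pos [ 0.4551 -0.2555  0.1996] F [ 1.1  0.  -3.3] w 0.647
tool delta cm (current axes) [-4.918e+01  1.444e+01 -4.000e-02] (goal axes) [-4.919e+01  1.439e+01 -4.000e-02] rot [-0.     -0.     -0.0011]
joints [ 0.4   0.32  0.01  1.89 -0.    0.94 -1.46]
```

>>> apply_moves(
  commands=[
    [-1.6, 0.5, 0, 0, 0, 0],
    [-3.2, 0.9, 0, 0, 0, 0],
    [-3.2, 1, 0, 0, 0, 0],
    [-3.2, 0.9, 0, 0, 0, 0],
    [-3.2, 1, 0, 0, 0, 0],
  ],
)

```text
clock: 12.75
position: [0.4563, -0.1039, 0.1997]
ee_rot: [-1.866, 2.527, -0.0]
force: [1.0, 0.3, -3.3]
width: 0.645
```

>>> apply_moves(
  commands=[
    [-3.2, 0.9, 0, 0, 0, 0],
    [-3.2, 1, 0, 0, 0, 0],
    [-3.2, 0.9, 0, 0, 0, 0],
    [-3.2, 1, 0, 0, 0, 0],
    [-3.2, 0.9, 0, 0, 0, 0],
  ],
)

```text
clock: 13.25
position: [0.4582, 0.063, 0.1997]
ee_rot: [-1.867, 2.526, -0.0]
force: [1.1, -0.6, -3.2]
width: 0.647
```

>>> apply_moves(
  commands=[
    [-3.2, 1, 0, 0, 0, 0],
    [-3.2, 0.9, 0, 0, 0, 0],
    [-3.2, 1, 0, 0, 0, 0],
    [-3.2, 0.9, 0, 0, 0, 0],
    [-3.2, 1, 0, 0, 0, 0],
  ],
)

```text
clock: 13.75
position: [0.4595, 0.23, 0.1997]
ee_rot: [-1.866, 2.527, -0.0]
force: [0.7, 0.3, -2.7]
width: 0.648
```

>>> apply_moves(
  commands=[
    [-1.6, 0.4, 0, 0, 0, 0],
    [-0.8, 0.2, 0, 0, 0, 0],
    [0, 0, 0, 0, 0, 0],
    [0, 0, 0, 0, 0, 0],
    [0, 0, 0, 0, 0, 0],
  ],
)

```text
clock: 14.25
position: [0.461, 0.2515, 0.1995]
ee_rot: [1.864, -2.528, 0.001]
force: [-0.7, -0.8, -2.8]
width: 0.646
```

```bash
python3 - <<'E'
from h import *
goal([.463,.257,.2],-.3)
for n in("wrist","scene","top"):
    s=arm.observe();c=vision.get_calibration(n);im,d=vision.get_image(n)
    cv2.imwrite(f"pics/{n}6.png",im[:,:,::-1]);np.savez(f"pics/{n}6.npz",d=d,R=c["R"],t=c["t"],K=c["K"],pos=s["position"],rot=s["ee_rot"])
E
```

```text
t 14.25 pos [0.461  0.2515 0.1995] F [-0.7 -0.8 -2.8] w 0.646
tool delta cm (current axes) [-0.59 -0.02 -0.05] (goal axes) [-0.59 -0.02 -0.05] rot [-0.0002 -0.001  -0.0004]
joints [-0.42  0.34 -0.23  1.86  0.1   0.95 -2.57]
```

View pics/wrist6.png

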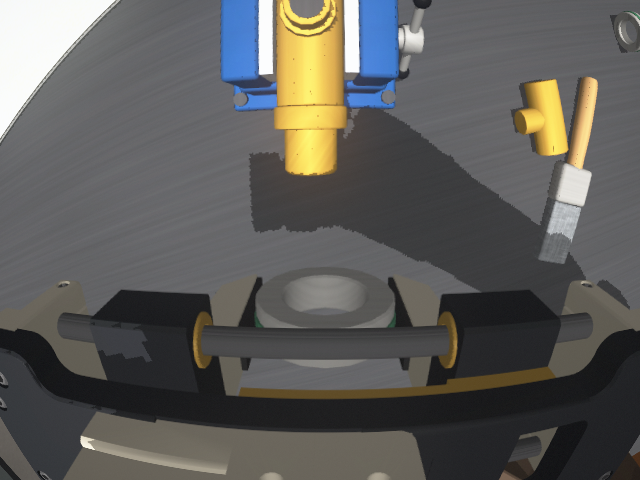

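View pics/scene6.png

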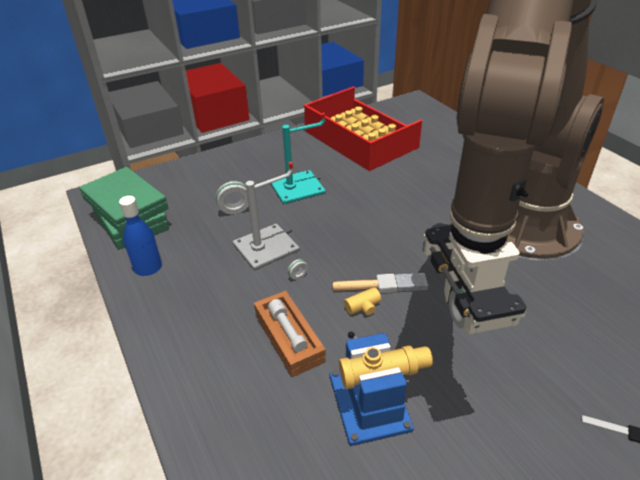

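The wrist view shows the spigot at columns 286–338, rows 128–173, the shoulder at (310,117), and the ring at (325,300), so the spigot is slightly left of it. I'll fit the spigot's axis in tool coordinates.

```bash
cat > fit.py <<'E'
from h import *
from scipy.optimize import least_squares
import sys
def fit(tag):
    c=dict(np.load(f"pics/wrist{tag}.npz"));im=cv2.imread(f"pics/wrist{tag}.png");P=wcloud(c,c["d"])
    M=Ro.from_rotvec(c["rot"]).as_matrix();T=(P-c["pos"])@M
    hsv=cv2.cvtColor(im,cv2.COLOR_BGR2HSV);h,s,v=[hsv[...,i].astype(int) for i in range(3)]
    val=(h>12)&(h<34)&(s>110)&(T[...,1]<-.01)&(abs(T[...,0])<.06)&(T[...,2]<.13)&(P[...,2]>.07)
    n,l,st,_=cv2.connectedComponentsWithStats(val.astype(np.uint8));i=1+np.argmax(st[1:,4]);val=l==i
    Q=T[val];ym=np.percentile(Q[:,1],99.7);print("mouth tool y",ym, "n",len(Q))
    dd=ym-Q[:,1]
    for nm,r,lo,hi in(("spigot",.0166,.004,.025),("shoulder",.023,.0295,.036),("body",None,.045,.075)):
        q=Q[(dd>lo)&(dd<hi)]
        R=(lambda p:p[4]) if r is None else (lambda p:r)
        def res(p):
            cx=p[0]+p[2]*(q[:,1]-ym);cz=p[1]+p[3]*(q[:,1]-ym)
            return np.hypot(q[:,0]-cx,q[:,2]-cz)-R(p)
        f=least_squares(res,[q[:,0].mean(),q[:,2].min()+.02,0,0]+([.02] if r is None else []),loss="soft_l1",f_scale=.0007)
        print(nm,len(q),f.x.round(4),"std",np.std(f.fun).round(5))
    # image edges of spigot per row -> ray to axis height
    for row in range(st[i,1]+st[i,3]-34,st[i,1]+st[i,3]-2,8):
        e=np.nonzero(val[row])[0];print(row,e.min(),e.max())
    q=T[(abs(T[...,0])<.03)&(abs(T[...,1])<.013)&(T[...,2]>-.03)&(T[...,2]<.04)]
    rr=np.hypot(q[:,0],q[:,2]-.006)
    for nm,r,k in(("bore",.018,rr<.0205),("rout",.03,(rr>.0285)&(abs(q[:,0])<.025))):
        q2=q[k]; f=least_squares(lambda p:np.hypot(q2[:,0]-p[0],q2[:,2]-p[1])-r,[0,.006],loss="soft_l1",f_scale=.0007);print("ring",nm,len(q2),f.x,np.std(f.fun))
    return c
if __name__=="__main__": fit(sys.argv[1])
E
python3 fit.py 6
python3 - <<'E'
from h import *
s=arm.observe();M=Ro.from_rotvec(s["ee_rot"]).as_matrix()
# predicted from top/scene fit, both cameras, tool coords
from scipy.optimize import least_squares
for n in("top","scene"):
    P=np.load(f"pics/{n}_v.npy");P=P[(P[:,0]<.7)&(P[:,1]<.3)&(P[:,2]<.15)]
    d=np.array([np.cos(-.3),np.sin(-.3)]);a=P[:,:2]@d;a0=np.percentile(a,.5);
    for nm,r,lo,hi in(("sp",.0166,.004,.025),("sh",.023,.0295,.037)):
        q=P[(a-a0>lo)&(a-a0<hi)];nn=q[:,:2]@np.array([-d[1],d[0]])
        f=least_squares(lambda p:np.hypot(nn-p[0],q[:,2]-p[1])-r,[.385,.1015],loss="soft_l1",f_scale=.001)
        c=f.x[0]*np.array([-d[1],d[0]])+(a0)*d; w=np.r_[c,f.x[1]];print(n,nm,len(q),"mouth world",w,"tool",(w-s["position"])@M)
E
```

```text
mouth tool y -0.047275048333719365 n 10568
spigot 1808 [-0.0098  0.0997  0.0055 -0.0027] std 0.00058
shoulder 845 [0.0086 0.058  0.5147 0.0116] std 0.04085
body 3311 [-0.0097  0.0993  0.0091  0.0004  0.0206] std 0.0006
142 285 336
150 285 336
158 285 336
166 285 336
ring bore 3074 [-0.00085779  0.0055851 ] 0.0008579094736843138
ring rout 1181 [-0.0007533   0.00619604] 0.0006473798655731347
top sp 174 mouth world [0.50792598 0.247087   0.09924751] tool [-0.00899531 -0.04635612  0.10046667]
top sh 86 mouth world [0.5080496  0.24748663 0.09940936] tool [-0.00941357 -0.04635626  0.10030469]
scene sp 252 mouth world [0.50996988 0.24512071 0.10008122] tool [-0.00771997 -0.0488897   0.09963396]
scene sh 130 mouth world [0.51000957 0.24524901 0.10011413] tool [-0.00785426 -0.04888974  0.09960101]
```

The views agree: the spigot axis is 9.0 mm to the left and 93.8 mm below the ring's centre, and the mouth is 38 mm ahead of its face. I'll descend most of the way and check again.

>>> apply_moves(
  commands=[
    [-0.3, 0, 0.9, 0, 0, -0.007],
    [-0.3, 0, 1.8, 0, 0, 0],
    [-0.3, 0, 1.8, 0, 0, 0],
    [0, 0, 1.8, 0, 0, 0],
    [0, 0, 1.8, 0, 0, 0],
  ],
)

```text
clock: 14.9
position: [0.4632, 0.2619, 0.1173]
ee_rot: [1.876, -2.52, -0.0]
force: [0.2, -0.2, -2.6]
width: 0.65
```

>>> apply_moves(
  commands=[
    [0, 0, 0.8, 0, 0, 0],
    [0, 0, 0.4, 0, 0, 0],
    [0, 0, 0, 0, 0, 0],
    [0, 0, 0, 0, 0, 0],
    [0, 0, 0, 0, 0, 0],
  ],
)

```text
clock: 15.4
position: [0.4638, 0.2621, 0.1074]
ee_rot: [-1.875, 2.519, -0.0]
force: [-0.0, -0.4, -3.5]
width: 0.644
```

```bash
python3 - <<'E'
from h import *
goal([.463,.257,.106],-.307)
for n in("wrist","scene","top"):
    s=arm.observe();c=vision.get_calibration(n);im,d=vision.get_image(n)
    cv2.imwrite(f"pics/{n}7.png",im[:,:,::-1]);np.savez(f"pics/{n}7.npz",d=d,R=c["R"],t=c["t"],K=c["K"],pos=s["position"],rot=s["ee_rot"])
E
python3 fit.py 7
```

```text
t 15.4 pos [0.4638 0.2621 0.1074] F [-0.  -0.4 -3.5] w 0.644
tool delta cm (current axes) [ 0.52 -0.07  0.14] (goal axes) [ 0.52 -0.08  0.14] rot [-0.001   0.0011  0.0157]
joints [-0.45  0.46 -0.22  1.94  0.14  0.75 -2.62]
mouth tool y -0.047698199224473235 n 21531
spigot 4964 [ 0.0018  0.0077 -0.0035 -0.0011] std 0.00054
shoulder 2418 [ 0.0015  0.0076 -0.0105  0.0009] std 0.02286
body 8976 [ 0.0018  0.0071 -0.0016 -0.0018  0.0206] std 0.00059
180 290 373
188 290 373
196 291 373
204 294 370
ring bore 3082 [-0.00085668  0.00564398] 0.0008480657875056254
ring rout 1202 [-0.00074268  0.00621962] 0.000648630705963236
```

View pics/wrist7.png

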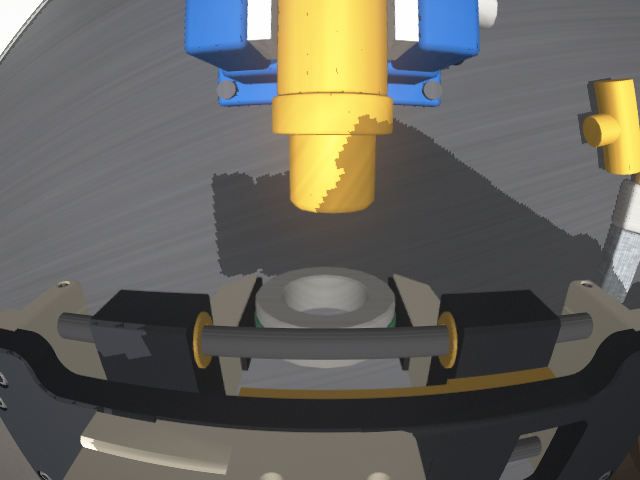

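Wrist view: the spigot is at columns 290–374 and the ring at 256–395. The fit now gives a correction of +2.6 mm in x and +1.7 mm in z.

>>> apply_moves(
  commands=[
    [0.13, 0, 0.09, 0, 0, 0],
    [0.13, 0, 0.08, 0, 0, 0],
    [0, -0.6, 0, 0, 0, 0],
    [0, -0.8, 0, 0, 0, 0],
    [0, -0.6, 0, 0, 0, 0],
  ],
)

```text
clock: 16.05
position: [0.4829, 0.2532, 0.105]
ee_rot: [-1.875, 2.521, -0.001]
force: [1.0, -0.2, -3.1]
width: 0.645
```

>>> apply_moves(
  commands=[
    [0, 0, 0, 0, 0, 0],
    [0, 0, 0, 0, 0, 0],
    [0, 0, 0, 0, 0, 0],
    [0, 0, 0, 0, 0, 0],
  ],
)

```text
clock: 16.45
position: [0.4814, 0.2537, 0.1049]
ee_rot: [1.876, -2.52, -0.0]
force: [0.1, -1.4, -2.4]
width: 0.649
```

```bash
python3 - <<'E'
from h import *
goal([.463,.257,.106],-.307)
for n in("wrist",):
    s=arm.observe();c=vision.get_calibration(n);im,d=vision.get_image(n)
    cv2.imwrite(f"pics/{n}8.png",im[:,:,::-1]);np.savez(f"pics/{n}8.npz",d=d,R=c["R"],t=c["t"],K=c["K"],pos=s["position"],rot=s["ee_rot"])
E
python3 fit.py 8
```

```text
t 16.45 pos [0.4814 0.2537 0.1049] F [ 0.1 -1.4 -2.4] w 0.649
tool delta cm (current axes) [ 0.22  1.86 -0.11] (goal axes) [ 0.25  1.86 -0.11] rot [ 0.0002 -0.0001  0.0161]
joints [-0.42  0.48 -0.22  1.92  0.15  0.76 -2.58]
mouth tool y -0.028795917392449615 n 27437
spigot 4705 [-0.0012  0.0051 -0.0005 -0.0005] std 0.00051
shoulder 2308 [-0.0014  0.0047 -0.007  -0.0128] std 0.00054
body 9996 [ 0.0008 -0.0747  0.0255  0.0023  0.0616] std 0.0044
232 283 366
240 284 365
248 284 365
256 291 358
ring bore 3080 [-0.00087833  0.00560969] 0.0008557941044100843
ring rout 1180 [-0.00074761  0.00617659] 0.0006598808148839487
```

View pics/wrist8.png

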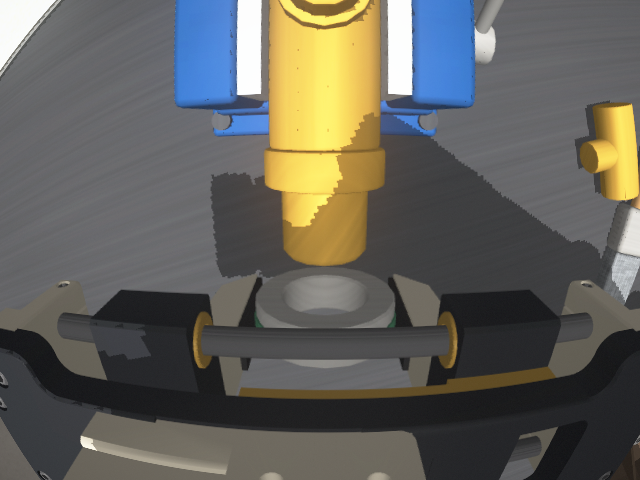

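Remaining error is about 0.4 mm in x and 0.7 mm in z, and the axes are parallel. I'll trim that and creep on.

>>> apply_moves(
  commands=[
    [-0.04, -0.3, -0.06, 0, 0, 0],
    [0, -0.4, 0, 0, 0, 0],
    [0, -0.4, 0, 0, 0, 0],
    [0, -0.3, 0, 0, 0, 0],
    [0, 0, 0, 0, 0, 0],
  ],
)

```text
clock: 17.0
position: [0.4959, 0.2496, 0.1055]
ee_rot: [-1.874, 2.521, -0.0]
force: [1.0, -0.2, -3.7]
width: 0.647
```

>>> apply_moves(
  commands=[
    [0, 0, 0, 0, 0, 0],
    [0, 0, 0, 0, 0, 0],
    [0, 0, 0, 0, 0, 0],
  ],
)

```text
clock: 17.3
position: [0.4951, 0.2501, 0.1055]
ee_rot: [1.876, -2.52, -0.0]
force: [0.2, 0.3, -3.1]
width: 0.648
```

```bash
python3 - <<'E'
from h import *
for n in("wrist",):
    s=arm.observe();c=vision.get_calibration(n);im,d=vision.get_image(n);print(s["position"],s["force"])
    cv2.imwrite(f"pics/{n}9.png",im[:,:,::-1]);np.savez(f"pics/{n}9.npz",d=d,R=c["R"],t=c["t"],K=c["K"],pos=s["position"],rot=s["ee_rot"])
E
python3 fit.py 9
```

```text
[0.49508955 0.2500644  0.105518  ] [ 0.19446181  0.25678892 -3.12989403]
mouth tool y -0.01522033116444525 n 28520
spigot 4148 [-0.0009  0.0058 -0.0056  0.0032] std 0.0005
shoulder 2136 [-0.0008  0.0059  0.0005  0.0051] std 0.0005
body 9842 [-0.001  -0.0745 -0.0062 -0.001   0.0619] std 0.00446
265 285 364
273 286 364
281 287 364
289 294 356
ring bore 1643 [-0.00079599  0.00546603] 0.0008219689166659161
ring rout 1167 [-0.00078343  0.00627321] 0.0006279497326817324
```

View pics/wrist9.png

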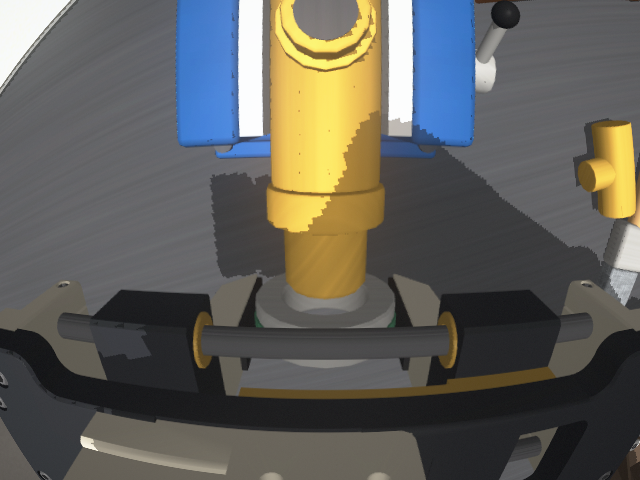

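Aligned to about 0.1 mm. I'll slide on in short steps and watch the force.

>>> apply_moves(
  commands=[
    [0, -0.2, 0, 0, 0, 0],
    [0, -0.2, 0, 0, 0, 0],
    [0, -0.2, 0, 0, 0, 0],
    [0, 0, 0, 0, 0, 0],
  ],
)

```text
clock: 17.75
position: [0.5015, 0.248, 0.1055]
ee_rot: [-1.875, 2.521, -0.0]
force: [0.2, 0.8, -3.3]
width: 0.645
```

>>> apply_moves(
  commands=[
    [0, -0.15, 0, 0, 0, 0],
    [0, -0.15, 0, 0, 0, 0],
    [0, 0, 0, 0, 0, 0],
  ],
)

```text
clock: 18.05
position: [0.5041, 0.2473, 0.1055]
ee_rot: [-1.875, 2.52, -0.0]
force: [0.2, 0.0, -2.1]
width: 0.65
```

>>> apply_moves(
  commands=[
    [0, -0.15, 0, 0, 0, 0],
    [0, -0.15, 0, 0, 0, 0],
    [0, 0, 0, 0, 0, 0],
  ],
)

```text
clock: 18.35
position: [0.5071, 0.2464, 0.1056]
ee_rot: [-1.875, 2.52, -0.0]
force: [0.3, -0.5, -3.8]
width: 0.645
```

>>> apply_moves(
  commands=[
    [0, -0.2, 0, 0, 0, 0],
    [0, -0.2, 0, 0, 0, 0],
    [0, 0, 0, 0, 0, 0],
  ],
)

```text
clock: 18.65
position: [0.511, 0.2452, 0.1055]
ee_rot: [-1.875, 2.52, -0.0]
force: [-0.4, 0.2, -2.8]
width: 0.643
```

>>> apply_moves(
  commands=[
    [0, -0.2, 0, 0, 0, 0],
    [0, -0.2, 0, 0, 0, 0],
    [0, 0, 0, 0, 0, 0],
  ],
)

```text
clock: 18.95
position: [0.5148, 0.244, 0.1055]
ee_rot: [-1.875, 2.521, -0.0]
force: [0.3, -0.6, -2.6]
width: 0.651
```

>>> apply_moves(
  commands=[
    [0, -0.2, 0, 0, 0, 0],
    [0, -0.2, 0, 0, 0, 0],
    [0, 0, 0, 0, 0, 0],
  ],
)

```text
clock: 19.25
position: [0.5186, 0.2429, 0.1055]
ee_rot: [-1.875, 2.521, -0.0]
force: [-0.2, -0.8, -2.8]
width: 0.646
```

>>> apply_moves(
  commands=[
    [0, -0.2, 0, 0, 0, 0],
    [0, -0.2, 0, 0, 0, 0],
    [0, 0, 0, 0, 0, 0],
  ],
)

```text
clock: 19.55
position: [0.5225, 0.2418, 0.1055]
ee_rot: [-1.875, 2.52, -0.0]
force: [-1.2, -0.3, -3.0]
width: 0.643
```

```bash
python3 - <<'E'
from h import *
for n in("wrist",):
    s=arm.observe();c=vision.get_calibration(n);im,d=vision.get_image(n);print(s["position"],s["force"])
    cv2.imwrite(f"pics/{n}10.png",im[:,:,::-1]);np.savez(f"pics/{n}10.npz",d=d,R=c["R"],t=c["t"],K=c["K"],pos=s["position"],rot=s["ee_rot"])
E
python3 fit.py 10
```

```text
[0.52248915 0.2417504  0.10552642] [-1.20463863 -0.2890353  -2.99008343]
mouth tool y -0.014104889407895397 n 30182
spigot 5987 [-0.0011 -0.0024 -0.0082 -0.1517] std 0.00153
shoulder 1914 [-0.0009  0.0079  0.001  -0.0074] std 0.0007
body 7284 [ 0.0014 -0.0286  0.0341  0.7891  0.0552] std 0.00951
277 271 379
285 271 379
293 275 374
301 286 364
ring bore 646 [0.00020382 0.00660665] 0.0015089697342208946
ring rout 1156 [-0.0007868   0.00628651] 0.0006184778269002042
```

View pics/wrist10.png

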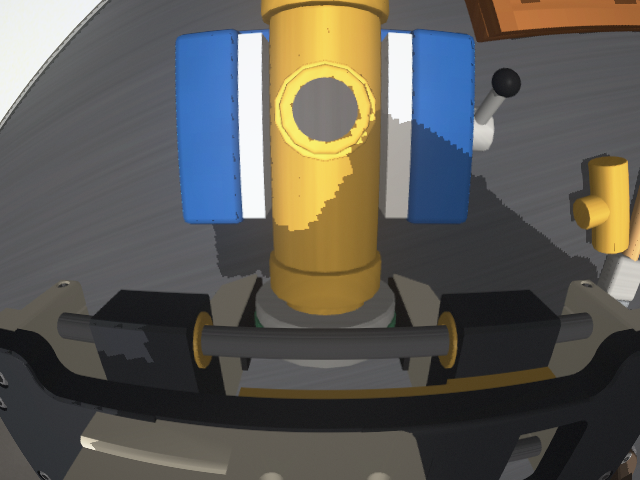

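>>> apply_moves(
  commands=[
    [0, -0.1, 0, 0, 0, 0],
    [0, -0.1, 0, 0, 0, 0],
    [0, -0.1, 0, 0, 0, 0],
    [0, 0, 0, 0, 0, 0],
  ],
)

```text
clock: 20.0
position: [0.5251, 0.241, 0.1055]
ee_rot: [-1.875, 2.52, -0.0]
force: [0.1, 0.0, -2.7]
width: 0.646
```

>>> apply_moves(
  commands=[
    [0, -0.04, 0, 0, 0, 0],
    [0, -0.04, 0, 0, 0, 0],
    [0, 0, 0, 0, 0, 0],
  ],
)

```text
clock: 20.3
position: [0.5258, 0.2409, 0.1055]
ee_rot: [-1.875, 2.52, -0.0]
force: [0.0, -0.3, -2.8]
width: 0.643
```

>>> apply_moves(
  commands=[
    [0, -0.04, 0, 0, 0, 0],
    [0, 0, 0, 0, 0, 0],
  ],
)

```text
clock: 20.5
position: [0.5262, 0.2407, 0.1055]
ee_rot: [1.876, -2.52, 0.0]
force: [-0.4, -0.9, -2.9]
width: 0.645
```

>>> apply_moves(
  commands=[
    [0, -0.04, 0, 0, 0, 0],
    [0, 0, 0, 0, 0, 0],
  ],
)

```text
clock: 20.7
position: [0.5265, 0.2406, 0.1055]
ee_rot: [1.876, -2.52, 0.0]
force: [-0.2, -0.6, -2.7]
width: 0.647
```

>>> apply_moves(
  commands=[
    [0, -0.04, 0, 0, 0, 0],
    [0, 0, 0, 0, 0, 0],
  ],
)

```text
clock: 20.9
position: [0.5266, 0.2406, 0.1055]
ee_rot: [1.876, -2.52, -0.0]
force: [-1.4, 0.2, -1.3]
width: 0.645
```

>>> apply_moves(
  commands=[
    [0, -0.03, 0, 0, 0, 0],
    [0, 0, 0, 0, 0, 0],
  ],
)

```text
clock: 21.1
position: [0.5266, 0.2406, 0.1055]
ee_rot: [1.876, -2.519, -0.001]
force: [-4.2, 0.5, -0.5]
width: 0.647
```

>>> apply_moves(
  commands=[
    [0, -0.03, 0, 0, 0, 0],
    [0, 0, 0, 0, 0, 0],
  ],
)

```text
clock: 21.3
position: [0.5266, 0.2406, 0.1055]
ee_rot: [1.876, -2.519, -0.001]
force: [-5.0, 0.7, 0.2]
width: 0.646
```

Contact with the shoulder after 33 mm of travel, against 33.8 mm predicted. I'm building up the push.

>>> apply_moves(
  commands=[
    [0, -0.03, 0, 0, 0, 0],
    [0, 0, 0, 0, 0, 0],
  ],
)

```text
clock: 21.5
position: [0.5266, 0.2406, 0.1054]
ee_rot: [1.876, -2.518, -0.001]
force: [-6.6, 0.7, 1.1]
width: 0.644
```

>>> apply_moves(
  commands=[
    [0, -0.03, 0, 0, 0, 0],
    [0, 0, 0, 0, 0, 0],
  ],
)

```text
clock: 21.7
position: [0.5266, 0.2406, 0.1054]
ee_rot: [1.875, -2.518, -0.002]
force: [-7.5, 1.0, 1.7]
width: 0.644
```

>>> apply_moves(
  commands=[
    [0, 0, 0, 0, 0, 0],
  ],
)

```text
clock: 21.8
position: [0.5266, 0.2406, 0.1054]
ee_rot: [1.876, -2.518, -0.002]
force: [-8.1, 1.2, 1.6]
width: 0.648
```

>>> apply_moves(
  commands=[
    [0, -0.04, 0, 0, 0, 0],
    [0, 0, 0, 0, 0, 0],
    [0, 0, 0, 0, 0, 0],
  ],
)

```text
clock: 22.1
position: [0.5266, 0.2405, 0.1054]
ee_rot: [1.875, -2.517, -0.002]
force: [-8.6, 1.3, 1.8]
width: 0.644
```

>>> apply_moves(
  commands=[
    [0, -0.02, 0, 0, 0, 0],
    [0, 0, 0, 0, 0, 0],
    [0, 0, 0, 0, 0, 0],
    [0, 0, 0, 0, 0, 0],
    [0, 0, 0, 0, 0, 0],
  ],
)

```text
clock: 22.6
position: [0.5266, 0.2406, 0.1054]
ee_rot: [1.875, -2.517, -0.003]
force: [-9.5, 1.1, 3.5]
width: 0.649
```

>>> apply_moves(
  commands=[
    [0, 0, 0, 0, 0, 0],
    [0, 0, 0, 0, 0, 0],
    [0, 0, 0, 0, 0, 0],
    [0, 0, 0, 0, 0, 0],
    [0, 0, 0, 0, 0, 0],
  ],
)

```text
clock: 23.1
position: [0.5267, 0.2406, 0.1054]
ee_rot: [1.875, -2.517, -0.003]
force: [-9.0, 2.8, 3.2]
width: 0.646
```

>>> apply_moves(
  commands=[
    [0, 0, 0, 0, 0, 0],
    [0, 0, 0, 0, 0, 0],
    [0, 0, 0, 0, 0, 0],
    [0, 0, 0, 0, 0, 0],
  ],
)

```text
clock: 23.5
position: [0.5267, 0.2406, 0.1054]
ee_rot: [1.875, -2.517, -0.003]
force: [-9.9, 1.8, 3.5]
width: 0.643
```

```bash
python3 - <<'E'
from h import *
s=arm.observe();M=Ro.from_rotvec(s["ee_rot"]).as_matrix();print(s["position"],"F tool",s["force"]@M,"torque",s["ft_torque"]@M);print(M.round(4))
c=vision.get_calibration("wrist");im,d=vision.get_image("wrist");cv2.imwrite("pics/wrist11.png",im[:,:,::-1])
im2,_=vision.get_image("scene")
cv2.imwrite("pics/m11.png",np.hstack([cv2.resize(im[200:400,200:460,::-1],(520,400)),cv2.resize(im2[280:430,340:445,::-1],(280,400))]))
E
```

```text
[0.52666591 0.24056384 0.10541118] F tool [ 1.10233447 10.04423935 -3.46607712] torque [-1.96297198  0.22350793 -0.08273323]
[[-2.861e-01 -9.582e-01 -3.000e-03]
 [-9.582e-01  2.861e-01 -2.000e-04]
 [ 1.000e-03  2.800e-03 -1.000e+00]]
```

View pics/m11.png

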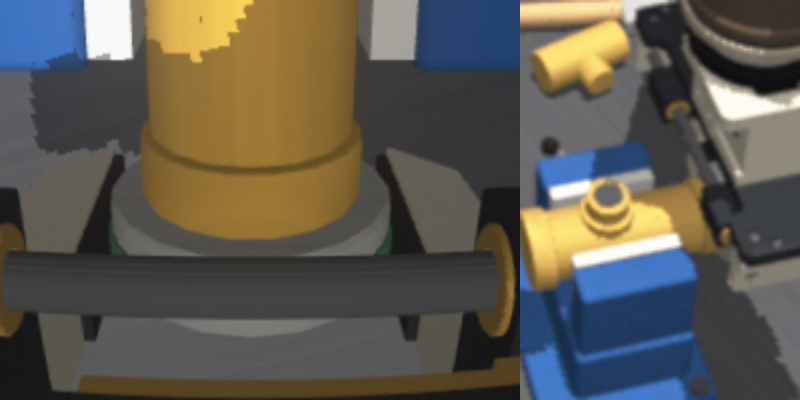

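The steady push of 10 N held for over a second, and the ring face looks flush under the shoulder. I'll ease off the push, then release gently.

>>> apply_moves(
  commands=[
    [0, 0.04, 0, 0, 0, 0],
    [0, 0.04, 0, 0, 0, 0],
    [0, 0.04, 0, 0, 0, 0],
    [0, 0, 0, 0, 0, 0],
  ],
)

```text
clock: 24.0
position: [0.5266, 0.2406, 0.1054]
ee_rot: [1.876, -2.519, -0.001]
force: [-6.8, 1.5, -0.1]
width: 0.648
```

>>> apply_moves(
  commands=[
    [0, 0, -0.03, 0, 0, 0],
    [0, 0, 0, 0, 0, 0],
    [0, 0, 0, 0, 0, 0],
  ],
  newtons=15,
)

```text
clock: 24.3
position: [0.5266, 0.2406, 0.1054]
ee_rot: [1.875, -2.519, -0.001]
force: [-5.4, 2.3, -3.5]
width: 0.652
```

>>> apply_moves(
  commands=[
    [0, 0, 0, 0, 0, 0],
    [0, 0, 0, 0, 0, 0],
    [0, 0, 0, 0, 0, 0],
  ],
  newtons=5,
)

```text
clock: 24.6
position: [0.5267, 0.2406, 0.1054]
ee_rot: [1.875, -2.519, -0.001]
force: [-5.1, 1.7, -3.9]
width: 0.653
```

>>> apply_moves(
  commands=[
    [0, 0, 0, 0, 0, 0],
    [0, 0, 0, 0, 0, 0],
    [0, 0, 0, 0, 0, 0],
    [0, 0, 0, 0, 0, 0],
    [0, 0, 0, 0, 0, 0],
  ],
  claw=-1,
)

```text
clock: 25.1
position: [0.5278, 0.2403, 0.106]
ee_rot: [-1.875, 2.52, -0.0]
force: [0.8, -0.5, 0.6]
width: 0.987
```

>>> apply_moves(
  commands=[
    [0, 0, 0, 0, 0, 0],
    [0, 0, 0, 0, 0, 0],
    [0, 0, 0, 0, 0, 0],
  ],
)

```text
clock: 25.4
position: [0.5275, 0.2403, 0.1058]
ee_rot: [1.876, -2.52, 0.0]
force: [0.1, 0.3, 0.5]
width: 0.997
```

```bash
python3 - <<'E'
from h import *
print(arm.observe()["joints"].round(2))
im,d=vision.get_image("wrist");cv2.imwrite("pics/wrist12.png",im[:,:,::-1])
E
```

```text
[-0.37  0.53 -0.21  1.83  0.14  0.8  -2.52]
```

View pics/wrist12.png

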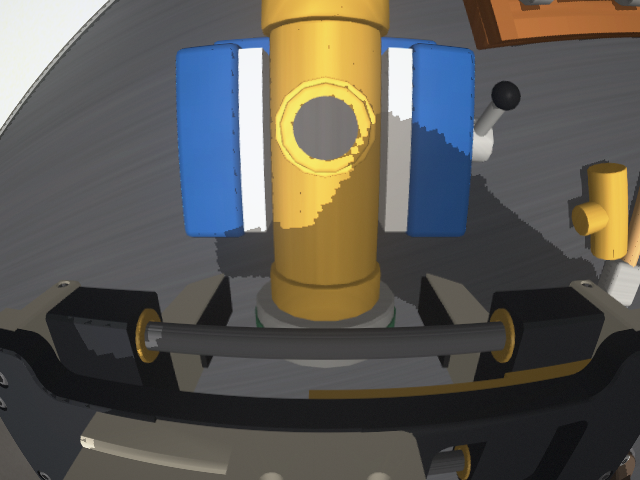

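Released: the fingers are clear on both sides and the ring is on the spigot. I'll lift straight up and check.

>>> apply_moves(
  commands=[
    [0, 0, -1, 0, 0, 0],
    [0, 0, -2, 0, 0, 0],
    [0, 0, -2, 0, 0, 0],
    [0, 0, -2, 0, 0, 0],
    [0, 0, -2, 0, 0, 0],
  ],
)

```text
clock: 25.95
position: [0.5274, 0.2404, 0.1974]
ee_rot: [-1.875, 2.52, -0.0]
force: [1.5, 0.2, -0.1]
width: 1.001
```

>>> apply_moves(
  commands=[
    [0, 1, -1, 0, 0, 0],
    [0, 2, 0, 0, 0, 0],
    [0, 2, 0, 0, 0, 0],
    [0, 0, 0, 0, 0, 0],
    [0, 0, 0, 0, 0, 0],
  ],
)

```text
clock: 26.45
position: [0.479, 0.2549, 0.206]
ee_rot: [-1.877, 2.519, -0.0]
force: [0.7, -0.6, -0.3]
width: 1.0
```

```bash
python3 - <<'E'
from h import *
from scipy.optimize import least_squares
s=arm.observe();print(s["position"],s["force"],s["clock"])
for n in("wrist","scene","top"):
    c=vision.get_calibration(n);im,d=vision.get_image(n);cv2.imwrite(f"pics/{n}13.png",im[:,:,::-1])
    P=wcloud(c,d) if n=="wrist" else cloud(n,d)
    hsv=cv2.cvtColor(np.ascontiguousarray(im[:,:,::-1]),cv2.COLOR_BGR2HSV);h,sa,v=[hsv[...,i].astype(int) for i in range(3)]
    near=(abs(P[...,0]-.525)<.06)&(abs(P[...,1]-.243)<.06)&(P[...,2]>.06)&(P[...,2]<.16)
    g=(h>55)&(h<95)&(sa>50)&near;print(n,"green",g.sum(),P[g].mean(0).round(4) if g.any() else "")
    d2=np.array([.9565,-.2917]);
    rg=near&(sa<60);q=P[rg]; 
    if len(q)>20:
        a=q[:,:2]@d2;print(" ring a range",np.percentile(a,[2,50,98]).round(4),"ztop",np.percentile(q[:,2],98).round(4))
    b=near&(h>12)&(h<34)&(sa>110);q=P[b];a=q[:,:2]@d2;print(" brass a min",np.percentile(a,1).round(4))
a=cv2.imread("pics/wrist13.png")[80:320,190:450];b=cv2.imread("pics/scene13.png")[300:440,320:460]
cv2.imwrite("pics/m13.png",np.hstack([cv2.resize(a,(433,400)),cv2.resize(b,(367,400),interpolation=cv2.INTER_CUBIC)]))
E
```

```text
[0.47897753 0.25488831 0.2060288 ] [ 0.65249099 -0.56336504 -0.30761463] 26.45
wrist green 750 [0.527  0.2417 0.1241]
 ring a range [0.4253 0.4401 0.4993] ztop 0.129
 brass a min 0.4158
scene green 102 [0.5311 0.2539 0.1184]
 ring a range [0.426  0.4407 0.4964] ztop 0.1297
 brass a min 0.4161
top green 56 [0.5241 0.2363 0.1227]
 ring a range [0.423  0.4385 0.4983] ztop 0.1301
 brass a min 0.4427
```

View pics/m13.png

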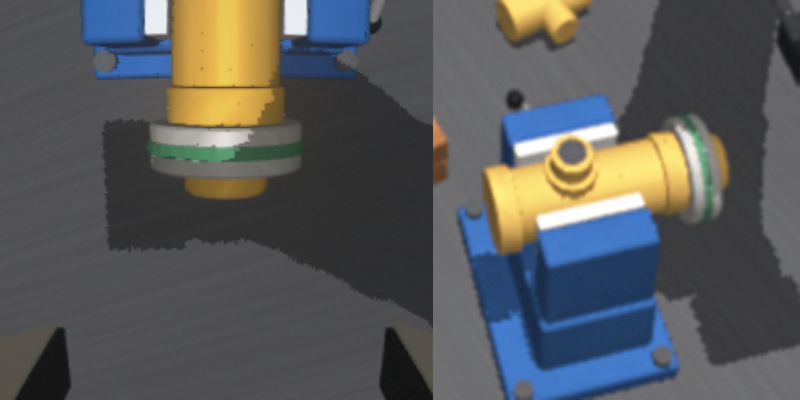

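View pics/top13.png

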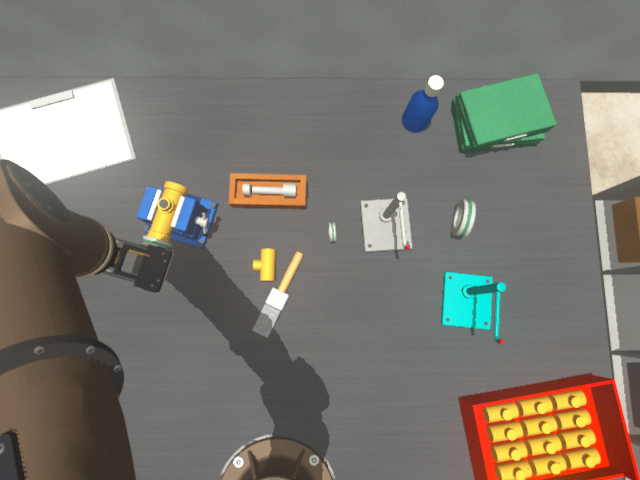

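The ring is flush and square on the shoulder, with about 9.5–10 mm of spigot showing (28 − 18 = 10 expected). The box, tee and brush are where they were, so I'm handing in.

```bash
python3 -c "
from cell import order
print(order.sign_off())"
```

```text
the job is handed in; nothing more can be done
None
```

The ring gauge is home on the brass valve's spigot, released and resting against the shoulder. I handed the job in at about 26.6 s of the 72 s allowed.

- **Taking it off the hook:** I gripped the ring at 30 N, lifted it, then firmed the grip to 55 N. I felt for the arm's underside with about 5 N, backed off 1.2 mm and drew the ring off. No contact with the hook showed while drawing it off.
- **Fitting and pressing:** I lined it up with the wrist camera and slid it on without touching the spigot. It met the shoulder after 33 mm of travel, against 33.8 mm predicted. I pressed at 9–10 N along the spigot for over a second. A side load of about 6 N brought the total to roughly 12 N, under the 20 N limit.
- **Last checks:**
  - The ring is flush and square, with 9.5–10 mm of spigot showing (10 mm expected).
  - The wrist force was back near zero after release.
  - The box, tee and brush look unmoved in the top view; I did not measure them again.
- **Checks that failed or disagreed:**
  - A few fits to the shoulder and valve body went wrong once the ring hid parts of them, so I did not use those.
  - One sideways move left the ring 2.6 mm off to the side, because I had measured before the arm settled. I corrected it before going on.
  - The final height of the ring on the spigot comes only from depth readings, good to about 2 mm.

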